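# Find the pump head and register it on the lab jack

### The job

Lift the lids of all three part cases and leave them standing open together so that you can compare what is inside. Clear every loose boss head off the blue lab jack into the red tray, then take the pump head (black body with an orange rotor) out of its case, set it upright on the jack's platform and push it square and flush into the corner of the two fence strips. Leave the look-alike parts in their cases, shut all three lids again, and do not disturb the flask, the dropper bottle or the jar.

Things in the scene. Friction and masses are not known exactly. Their poses are not given: they have to be found in the camera images.
- case1: part case 1 of 3, all alike: fixed grey open box, outside 124 x 124 x 34 mm, walls and floor 4 mm, with a hinged green lid; holds one part or none. Origin: centre of its underside on the bench. Front: its -x. The hinge line runs along its y through x = +62 mm, z = 34 mm (far top rim).
- case2: part case 2 of 3, all alike: fixed grey open box, outside 124 x 124 x 34 mm, walls and floor 4 mm, with a hinged green lid; holds one part or none. Origin: centre of its underside on the bench. Front: its -x. The hinge line runs along its y through x = +62 mm, z = 34 mm (far top rim).
- case3: part case 3 of 3, all alike: fixed grey open box, outside 124 x 124 x 34 mm, walls and floor 4 mm, with a hinged green lid; holds one part or none. Origin: centre of its underside on the bench. Front: its -x. The hinge line runs along its y through x = +62 mm, z = 34 mm (far top rim).
- lid1 (a joint): angle of lid 1 (on case 1), rad: 0 shut, 1.57 upright, 1.85 the stop. The lid (hollow cap 124 x 124 x 24 mm, top 6 mm thick, skirt 4 mm, 100 g, on the rim from the hinge to the case's -x) has a stiff hinge (0.12 N m friction): it stays at whatever angle it is left.
- lid1_handle (a point): grip point of lid 1's black handle: middle of a round bar (9 mm radius, 22 mm long, along the case's y) on a 12 mm post; lid shut: 108 mm in front of the hinge line, 50 mm above it, 26 mm above the lid's top. Axes: the lid's. Pinch its flat ends (along y) with a vertical gripper: the bar turns between the pads as the lid swings. On an open lid it is on the far side.
- lid2 (a joint): angle of lid 2 (on case 2), rad: 0 shut, 1.57 upright, 1.85 the stop. The lid (hollow cap 124 x 124 x 24 mm, top 6 mm thick, skirt 4 mm, 100 g, on the rim from the hinge to the case's -x) has a stiff hinge (0.12 N m friction): it stays at whatever angle it is left.
- lid2_handle (a point): grip point of lid 2's black handle: middle of a round bar (9 mm radius, 22 mm long, along the case's y) on a 12 mm post; lid shut: 108 mm in front of the hinge line, 50 mm above it, 26 mm above the lid's top. Axes: the lid's. Pinch its flat ends (along y) with a vertical gripper: the bar turns between the pads as the lid swings. On an open lid it is on the far side.
- lid3 (a joint): angle of lid 3 (on case 3), rad: 0 shut, 1.57 upright, 1.85 the stop. The lid (hollow cap 124 x 124 x 24 mm, top 6 mm thick, skirt 4 mm, 100 g, on the rim from the hinge to the case's -x) has a stiff hinge (0.12 N m friction): it stays at whatever angle it is left.
- lid3_handle (a point): grip point of lid 3's black handle: middle of a round bar (9 mm radius, 22 mm long, along the case's y) on a 12 mm post; lid shut: 108 mm in front of the hinge line, 50 mm above it, 26 mm above the lid's top. Axes: the lid's. Pinch its flat ends (along y) with a vertical gripper: the bar turns between the pads as the lid swings. On an open lid it is on the far side.
- pump: pump head, the part wanted: black block 50 x 50 x 28 mm with an orange rotor disc, 34 mm diameter and 16 mm tall, fixed on the middle of its top (a good grip: in the case it stands out above the rim); about 220 g. Origin: centre of its underside, z up out of the rotor. It starts standing in one of the cases; any of its four sides may face the fences.
- blank: look-alike, maybe absent: black block 50 x 50 x 28 mm without a disc (blank cover), in one of the cases. Origin: centre of its underside.
- gearbox: look-alike, maybe absent: silver aluminium block 50 x 50 x 28 mm with the same orange disc on top, in one of the cases. Origin: centre of its underside.
- jack: lab jack, lowered, fixed: blue platform 150 x 150 mm, its upper face 50 mm above the bench. Aluminium fence strips 10 mm thick stand 14 mm above it along the far (+x) and left (+y) edges; inner faces at x = +65 mm and y = +65 mm. A black knob sits low on its front (-x). Origin: centre of its underside on the bench.
- corner (a point): the fence corner: where the inner faces of both fence strips meet the platform's upper face (jack frame 65, 65, 50 mm); axes as the jack's. A flush pump head has its origin 25 mm from it along the jack's -x and 25 mm along its -y.
- tray: red open tray, fixed, outside 170 (x) x 110 (y) x 25 mm, walls and floor 4 mm, beside the jack (on either side of it). Origin: centre of its underside on the bench.
- boss1: boss head 1, maybe absent: dull steel clamp block 34 x 34 x 34 mm with a brass thumbscrew of 9 mm radius standing 16 mm out of its +x face; about 150 g. Starts on the jack platform. Origin: centre of its underside, the block's centre is 17 mm along its +z.
- boss2: boss head 2, maybe absent: dull steel clamp block 34 x 34 x 34 mm with a brass thumbscrew of 9 mm radius standing 16 mm out of its +x face; about 150 g. Starts on the jack platform. Origin: centre of its underside, the block's centre is 17 mm along its +z.
- boss3: boss head 3, maybe absent: dull steel clamp block 34 x 34 x 34 mm with a brass thumbscrew of 9 mm radius standing 16 mm out of its +x face; about 150 g. Starts on the jack platform. Origin: centre of its underside, the block's centre is 17 mm along its +z.
- flask: bystander: green conical flask, 80 mm wide at the foot, 124 mm tall. Origin: centre of its underside.
- dropper: bystander: yellow bottle with white cap, 36 mm diameter, 90 mm tall. Origin: centre of its underside.
- jar: bystander: amber jar with red cap, 56 mm diameter, 75 mm tall. Origin: centre of its underside.
Mind the look-alikes: they are no part of the job. Several things have the shape of the tray; the one meant has the colours described above. Several things look just like the jack: the one meant starts farthest to the robot's right.

How it is judged (in metres and radians):
On the way, in this order (a step that is already met when the one before it is completed fails the run):
1. all three case lids stand open at the same time (each more than 1.3 rad) (value of joint each of lid1, lid2, lid3 above 1.3 rad), for 0.2 s.
2. the pump head stands upright on the platform, square and flush in the fence corner (x of pump in the frame of jack between 0.0375 and 0.043 m and y of pump in the frame of jack between 0.0375 and 0.043 m and z of pump in the frame of jack between 0.046 and 0.054 m and angle between pump's own z axis and vertical below 0.06 rad and (angle between the x axis of pump and the x axis of jack, either way round below 0.04 rad or angle between the x axis of pump and the y axis of jack, either way round below 0.04 rad)), for 0.2 s.
At the end, for the whole second after the job is handed in: The pump head stands upright on the jack platform, within 2.5 mm of both fence strips and square to them within 0.04 rad, at rest; every boss head present lies in the red tray, in any attitude; the look-alikes present are still in their cases; all three lids are shut (below 0.08 rad) (all of step 2 and linear speed of each of pump, boss1, boss2, boss3 below 0.02 m/s and x of boss1 in the frame of tray between -0.085 and 0.085 m and y of boss1 in the frame of tray between -0.055 and 0.055 m and z of boss1 in the frame of tray between 0 and 0.06 m and x of boss2 in the frame of tray between -0.085 and 0.085 m and y of boss2 in the frame of tray between -0.055 and 0.055 m and z of boss2 in the frame of tray between 0 and 0.06 m and x of boss3 in the frame of tray between -0.085 and 0.085 m and y of boss3 in the frame of tray between -0.055 and 0.055 m and z of boss3 in the frame of tray between 0 and 0.06 m and value of joint each of lid1, lid2, lid3 below 0.08 rad and distance of each of blank, gearbox from where it was at the start of the episode below 0.075 m and height (world z) of each of blank, gearbox below 0.045 m); the robot touches nothing.
It fails at once if the flask is knocked over or pushed more than 30 mm (distance of flask from where it was at the start of the episode above 0.03 m or angle between flask's own z axis and vertical above 0.5 rad).
It fails at once if the dropper bottle is knocked over or pushed more than 30 mm (distance of dropper from where it was at the start of the episode above 0.03 m or angle between dropper's own z axis and vertical above 0.5 rad).
It fails at once if the jar is knocked over or pushed more than 30 mm (distance of jar from where it was at the start of the episode above 0.03 m or angle between jar's own z axis and vertical above 0.5 rad).
Of boss1, boss2, boss3 only 1 to 3 are there at a start; the rules pass over those that are not, and their reading is None.
Of blank, gearbox only 1 to 2 are there at a start; the rules pass over those that are not, and their reading is None.
At some moment in a run one of pump, boss1, boss2, boss3 may be knocked a few centimetres aside while the robot is not near it.
Once in a run the grip may slacken for a moment while it holds something.
It also fails if it takes over 210 s, if anything falls off the work surface, if the arm or the gripper's body presses on something with over 40 N, if the wrist force passes 120 N, or if a joint passes its speed limit or range.

### The arm

A 6-joint arm with a two-finger parallel gripper is mounted at the origin on the work surface. World frame = base frame: x ahead of the robot, y to its left, z up, the work surface at z = 0. Lengths are in mm, angles in rad, forces in N, time in s.
With the tool pointing down it reaches from about 350 to 950 mm from the base axis. Payload 17.4 kg.
Tool frame: the origin (TCP) lies where the fingers leave the gripper's body, on its centre line; the fingertips stand manip.nose_length ahead of it and the grasp point (between the pads) lies 65 mm ahead of it (manip.nose_length is the distance from the TCP to the fingertips, in mm); z points along the fingers, y is the line along which they close (so a half turn about z gives the same grasp; the last joint's range is limited). The gripper opens to 93 mm and grips with 3 to 60 N. Pads are 15 mm wide; open, the fingers measure 128 mm over their backs; the gripper's body (75 mm by 188 mm) begins 65 mm behind the grasp point.
Start: joints at [1.093, 0.116, 1.442, -0, 1.584, -0.038], TCP at [287.396, 610.768, 302.746] pointing down, gripper open.
Joint ranges: [-2.83, 2.83], [-0.83, 2.19], [0.07, 2.5], [-1.14, 4.28], [0.01, 3], [-2.97, 2.97]. Speed limits (rad/s): [1.89, 1.89, 2.22, 3.14, 3.14, 3.14].

### API

Orientations are given as a rotation vector (axis times angle).
In Python, from station import manip, optics gives the robot as it stands.
- The arm moves only by the tool play_rows, never from a script. Its argument "targets" is one flat list of numbers, 5 for each row, row after row: the finger opening in m, from 0 to 0.093, then the shift along the tool's x, y, z in m, then the turn about the tool's z in degrees. A call has exactly 5 rows; each row shifts and turns the commanded pose from where the row before left it, along the tool's axes as they then stand; what a row does not reach is not made up. A row lasts 1/10 s, in which the tool goes at most 50 mm and 8.59 degrees, less where a joint would pass 70% of its speed; a pose out of reach is approached as far as the arm can. A call is refused whole if a number of a shift passes 0.05 or a number of a turn 8.59, either way. A call with a gripper value outside its range is refused whole. The fingers move at their own pace and stop on an object; "grip_force" is the grip in N (left out, the last holds). Time passes only in rows, so rows that do not move let the fingers close, or fill a call up. It gives the time, the measured TCP pose, the force, the opening and the grip force at its end, in the units of the state.
- manip.get_state(): the state, without advancing time (a new reading comes with each control period).
- optics.camera(name): name is "scene" or "top"; returns the picture (420x560x3 uint8, blue, green, red); there is no depth.
- optics.calibration(name): a dict with "fx", "fy", "cx", "cy" (pixels), "cam_to_world" (4x4, takes a point from camera to world coordinates). Camera axes: x right, y down, z forward; pixel columns grow to the right and rows downward; lengths in mm; the calibration is good to about 2 mm. A picture is of the moment at which its call begins. calibration takes no time and is no camera call.
- manip.job_done(): hands the job in; it is judged then, once.
The state is a dict: "time_s": time; "joint_pos": joint angles; "qvel": joint speeds; "effort": joint torques, N m; "position": TCP position; "tool_rot": TCP orientation; "contact_force": force on the tool from outside, world axes, zero at the start; "ft_torque": the same for the moment, N m; "gripper_width": opening from 0.0 (shut) to 1.0 (fully open); "gripper_force": force on a finger pad.
Only numpy, scipy, OpenCV 4.12 (cv2) and the standard library are available. Lean on these libraries where they do the work, as an engineer would, in place of code of your own. Each camera call takes 0.05 s, during which the arm holds its last target. There are 200 camera calls.

## Working session

There is one attempt and no reset: what is moved stays moved. The work goes in short steps, Python scripts to look and compute and a tool call to move; the robot and the scene stay as the last step left them, time stands still between calls to the robot, and variables do not carry over. Pictures are saved under pics/ and viewed, at most 14 in all, crops included, and the job is handed in when it is done.

Besides the shell and the picture viewer there is one more tool, called after "Emit:" in YAML: its name, and indented under it one key for each argument. play_rows: Moves the arm, as the interface text tells. Its arguments: {"type":"object","properties":{"targets":{"type":"array","items":{"type":"number"}},"grip_force":{"type":"number"}},"required":["targets"]}

```bash
mkdir -p pics
cat > h.py <<'E'
import numpy as np,cv2
from station import manip,optics
def snap(n,f): 
    im=optics.camera(n); cv2.imwrite('pics/'+f,im); return im
def pix2w(n,u,v,z):
    c=optics.calibration(n);T=np.array(c['cam_to_world'])
    d=T[:3,:3]@np.array([(u-c['cx'])/c['fx'],(v-c['cy'])/c['fy'],1]);o=T[:3,3]
    return o+d*(z-o[2])/d[2]
def w2pix(n,p):
    c=optics.calibration(n);T=np.linalg.inv(np.array(c['cam_to_world']))
    q=T[:3,:3]@np.array(p,float)+T[:3,3]
    return np.array([c['fx']*q[0]/q[2]+c['cx'],c['fy']*q[1]/q[2]+c['cy']])
E
python3 - <<'E'
from h import *
print(manip.get_state(),manip.nose_length)
for n in('top','scene'):
    im=snap(n,n+'0.png');print(n,optics.calibration(n))
E
```

```text
{'time_s': 0.0, 'joint_pos': array([ 1.09321537e+00,  1.16455200e-01,  1.44227244e+00,  6.51480469e-06,
        1.58399342e+00, -3.77650226e-02]), 'qvel': array([-0.00180033,  0.00155939, -0.0016976 , -0.00088139, -0.00039577,
       -0.00038622]), 'effort': array([-4.70600251e-03, -7.21296501e+01, -6.22592711e+01,  7.76394247e-02,
        2.43565778e-02, -1.19028973e-04]), 'position': array([287.32990808, 610.66619371, 302.02142998]), 'tool_rot': array([-6.85242081e-01, -3.06564814e+00,  1.71121677e-03]), 'contact_force': array([-0.35515369,  0.00199589,  0.32040334]), 'ft_torque': array([-0.01861962,  0.01393662,  0.00676219]), 'gripper_force': 0.0, 'gripper_width': 0.9996710056726487} 84.1
top {'fx': 411.9958649785121, 'fy': 411.9958649785121, 'cx': 275.0638649799734, 'cy': 205.15822377605443, 'cam_to_world': array([[ 1.51609063e-02, -9.94510382e-01,  1.03533801e-01,
         3.47180881e+02],
       [-9.99882183e-01, -1.48306701e-02,  3.95875264e-03,
         8.57002714e+01],
       [-2.40154496e-03, -1.03581621e-01, -9.94618057e-01,
         1.40320503e+03],
       [ 0.00000000e+00,  0.00000000e+00,  0.00000000e+00,
         1.00000000e+00]])}
scene {'fx': 457.65986207115554, 'fy': 457.65986207115554, 'cx': 279.21615905971646, 'cy': 208.7167637668942, 'cam_to_world': array([[-3.19540433e-01,  7.03497134e-01, -6.34811542e-01,
         1.34391319e+03],
       [ 9.47382538e-01,  2.23766878e-01, -2.28898908e-01,
         4.03537482e+02],
       [-1.89799289e-02, -6.74551826e-01, -7.37983466e-01,
         1.09271418e+03],
       [ 0.00000000e+00,  0.00000000e+00,  0.00000000e+00,
         1.00000000e+00]])}
```

View pics/top0.png

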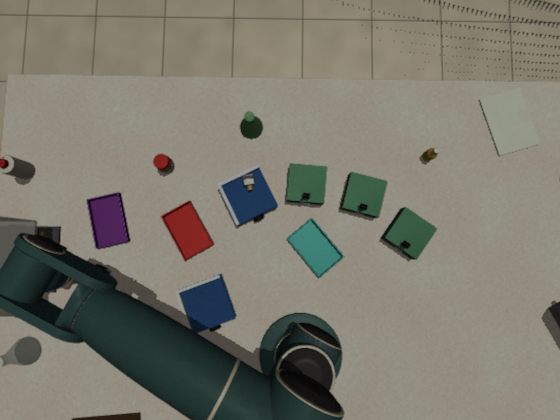

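View pics/scene0.png

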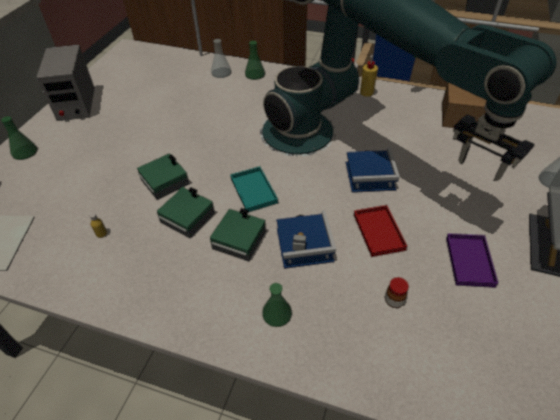

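Top view: the jacks are at (248,196) and (207,303). The one at (248,196) is farther right in the image, which is the robot's right (−y), and it holds the boss, so it is the one meant. Trays are red (188,231), purple (108,220) and teal (315,248); red is meant. Cases are at (306,185), (363,195) and (408,233). I'll confirm these in one enlarged crop.

Run:
```python
from h import *
im=cv2.imread('pics/top0.png')
c=im[150:270,155:355];cv2.imwrite('pics/c1.png',cv2.resize(c,None,fx=4,fy=4,interpolation=cv2.INTER_CUBIC))
hsv=cv2.cvtColor(im,cv2.COLOR_BGR2HSV)
def rects(lo,hi,roi,z,name):
    m=cv2.inRange(hsv,lo,hi);k=np.zeros_like(m);x0,y0,x1,y1=roi;k[y0:y1,x0:x1]=m[y0:y1,x0:x1]
    for c in cv2.findContours(k,0,2)[0]:
        if cv2.contourArea(c)<300: continue
        W=np.array([pix2w('top',u,v,z)[:2] for u,v in c[:,0]],np.float32)
        r=cv2.minAreaRect(W);print(name,np.round(r[0],1),np.round(r[1],1),round(r[2],1),np.round(c[:,0].mean(0)))
rects((50,60,20),(80,255,200),(280,150,445,265),58,'lid')
rects((105,120,40),(125,255,255),(170,150,290,340),50,'jack')
rects((0,120,60),(6,255,255),(150,190,225,270),25,'tray')
rects((174,120,60),(180,255,255),(150,190,225,270),25,'tray')
```

```text
lid [ 403.4 -347.6] [126.8 125.9] 55.6 [410. 232.]
lid [ 527.8 -199.3] [125.9 124.7] 76.1 [362. 195.]
lid [561.  -10.2] [121.9 125.3] 85.4 [306. 184.]
jack [163.8 303. ] [144.  146.1] 22.9 [207. 306.]
jack [517.3 176.9] [141.8 134.7] 27.3 [249. 195.]
tray [403.3 384.5] [169.9 109.9] 30.5 [186. 230.]
```

View pics/c1.png

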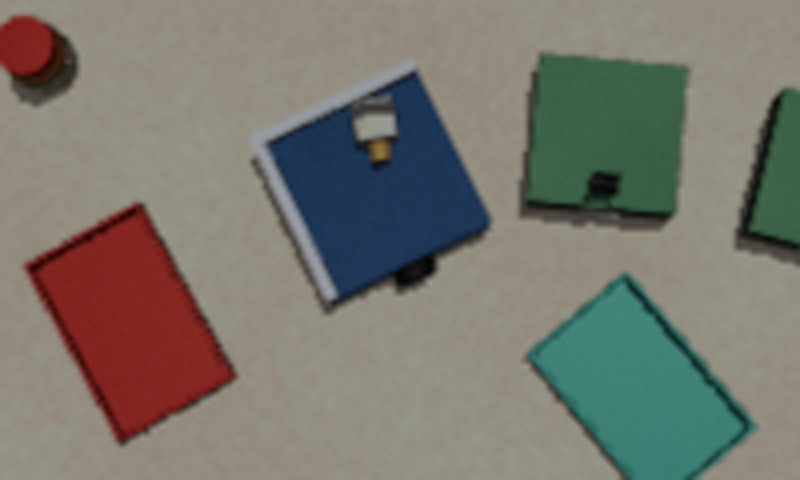

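The crop confirms it. The jack with its L-shaped fence (corner at crop (260,140)) carries one boss at crop (375,122), with its thumbscrew facing (380,152). The red tray is at crop (130,325) and case A's handle is at crop (603,185).

```bash
cat >> h.py <<'E'
C={'A':(561.0,-10.2,-4.6),'B':(527.8,-199.3,-13.9),'C':(403.4,-347.6,-34.4)}
from scipy.spatial.transform import Rotation as R
def handle(k,th=0):
    x,y,p=C[k];p=np.radians(p);a=np.radians(155.16)-th
    d=62+119.0*np.cos(a);return np.array([x+d*np.cos(p),y+d*np.sin(p),34+119*np.sin(a)])
def rel(p,phi,pt=65):
    s=manip.get_state();M=R.from_rotvec(s['tool_rot']).as_matrix()
    cur=np.degrees(np.arctan2(M[1,1],M[0,1]));t=-((phi-cur+90)%180-90)
    f=np.radians(cur-t);X=np.array([-np.sin(f),np.cos(f)]);Y=np.array([np.cos(f),np.sin(f)])
    d=np.array(p)-s['position'];d[2]+=pt
    print('t%.2f turn(deg) %.2f then mm x %.1f y %.1f z %.1f'%(s['time_s'],t,d[:2]@X,d[:2]@Y,-d[2]),'pos',np.round(s['position'],1),'F',np.round(s['contact_force'],1),'w',round(s['gripper_width']*93,1),'tilt',np.round(M[:2,2],3))
E
python3 - <<'E'
from h import *
for k in C:
    print(k,handle(k),w2pix('top',handle(k)),w2pix('scene',handle(k)))
im=cv2.imread('pics/top0.png')
for k in C:
    u,v=w2pix('top',handle(k)).astype(int);g=im[v-14:v+15,u-14:u+15].max(2)
    ys,xs=np.where(g<32);print(k,u-14+np.median(xs),v-14+np.median(ys),len(xs))
rel(handle('A'),90-4.6)
E
```

```text
A [515.15749494  -6.51159962  83.99020168] [305.41498444 196.15649283] [244.16109749 210.61328312]
B [ 483.15612142 -188.25175701   83.99020168] [361.85555888 206.86219721] [193.71703523 190.25816124]
C [ 365.45249676 -321.61680225   83.99020168] [403.99812849 244.24711292] [173.07600812 157.86526838]
A 306.0 197.0 49
B 363.0 208.0 63
C 405.0 245.0 73
t0.10 turn(deg) -20.60 then mm x -276.6 y -596.9 z 153.1 pos [287.3 610.7 302.1] F [0.1 0.9 0.4] w 93.3 tilt [-0.    -0.001]
```

Emit:
play_rows:
  targets: [0.05,0,0,0,-6.87,0.05,0,0,0,-6.87,0.05,0,0,0,-6.86,0.05,-0.01975,-0.0426,0,0,0.05,-0.01975,-0.0426,0,0]
  grip_force: 30

```text
time_s: 0.6
position: [319.8, 522.0, 301.6]
tool_rot: [-0.123, -3.138, 0.002]
contact_force: [0.3, 0.1, 0.1]
gripper_width: 0.617
gripper_force: 0.0
```

Emit:
play_rows:
  targets: [0.05,-0.01975,-0.0426,0,0,0.05,-0.01975,-0.0426,0,0,0.05,-0.01975,-0.0426,0,0,0.05,-0.01975,-0.0426,0,0,0.05,-0.01975,-0.0426,0,0]

```text
time_s: 1.1
position: [401.4, 300.6, 302.6]
tool_rot: [-0.126, -3.139, 0.0]
contact_force: [1.0, 0.1, 0.7]
gripper_width: 0.537
gripper_force: 0.0
```

Emit:
play_rows:
  targets: [0.05,-0.01975,-0.0426,0,0,0.05,-0.01975,-0.0426,0,0,0.05,-0.01975,-0.0426,0,0,0.05,-0.01975,-0.0426,0,0,0.05,-0.01975,-0.0426,0,0]

```text
time_s: 1.6
position: [482.8, 80.3, 302.7]
tool_rot: [0.126, 3.139, 0.0]
contact_force: [0.2, -0.0, 0.6]
gripper_width: 0.539
gripper_force: 0.0
```

Emit:
play_rows:
  targets: [0.05,-0.01975,-0.0426,0,0,0.05,-0.01975,-0.0426,0,0,0.05,0,0,0.03,0,0.05,0,0,0.03,0,0.05,0,0,0,0]

```text
time_s: 2.1
position: [514.0, -6.2, 238.7]
tool_rot: [-0.127, -3.133, -0.0]
contact_force: [0.3, 0.1, -0.2]
gripper_width: 0.537
gripper_force: 0.0
```

Run:
```python
from h import *
rel(handle('A'),90-4.6)
```

```text
t2.10 turn(deg) -0.05 then mm x -1.2 y -0.2 z 89.7 pos [514.   -6.2 238.7] F [ 0.3  0.1 -0.2] w 49.9 tilt [-0.006  0.   ]
```

Emit:
play_rows:
  targets: [0.05,-0.0012,0,0.03,0,0.05,0,0,0.03,0,0.05,0,0,0.02,0,0.05,0,0,0.0097,0,0,0,0,0,0]

```text
time_s: 2.6
position: [516.3, -5.7, 153.1]
tool_rot: [-0.125, -3.138, 0.0]
contact_force: [0.8, -0.0, 1.5]
gripper_width: 0.493
gripper_force: 0.0
```

Emit:
play_rows:
  targets: [0,0,0,0,0,0,0,0,0,0,0,0,0,0,0,0,0,0,0,0,0,0,0,0,0]

```text
time_s: 3.1
position: [516.7, -7.9, 154.3]
tool_rot: [0.127, 3.138, -0.007]
contact_force: [-2.4, -21.5, 4.5]
gripper_width: 0.234
gripper_force: 30.0
```

Run:
```python
from h import *
rel(handle('A'),90-4.6)
```

```text
t3.10 turn(deg) -0.03 then mm x 1.6 y 1.2 z 5.4 pos [516.7  -7.9 154.3] F [ -2.4 -21.5   4.5] w 21.7 tilt [ 0.001 -0.005]
```

Emit:
play_rows:
  targets: [0.045,0,0,0,0,0.045,0.001,-0.002,0.005,0,0.045,0,0,0,0,0,0,0,0,0,0,0,0,0,0]

```text
time_s: 3.6
position: [515.2, -7.8, 148.1]
tool_rot: [0.126, 3.139, 0.0]
contact_force: [-0.2, -0.4, 0.6]
gripper_width: 0.363
gripper_force: 0.0
```

Emit:
play_rows:
  targets: [0,0,0,0,0,0,0,0,0,0,0,0,0,0,0,0,0,0,0,0,0,0,0,0,0]

```text
time_s: 4.1
position: [515.2, -8.3, 148.1]
tool_rot: [-0.126, -3.139, 0.002]
contact_force: [-1.0, -6.6, 1.7]
gripper_width: 0.232
gripper_force: 30.0
```

Run:
```python
from h import *
rel(handle('A'),90-4.6)
```

```text
t4.10 turn(deg) -0.00 then mm x 0.2 y 1.8 z -0.9 pos [515.2  -8.3 148.1] F [-1.  -6.6  1.7] w 21.6 tilt [-0.    -0.001]
```

Emit:
play_rows:
  targets: [0,-0.0055,0,-0.0105,0,0,-0.0066,0,-0.00995,0,0,-0.0075,0,-0.00925,0,0,-0.0084,0,-0.0084,0,0,-0.0092,0,-0.0075,0]

```text
time_s: 4.6
position: [552.3, -11.2, 193.6]
tool_rot: [-0.126, -3.138, 0.001]
contact_force: [-0.7, -5.3, -4.4]
gripper_width: 0.236
gripper_force: 30.0
```

Emit:
play_rows:
  targets: [0,-0.0099,0,-0.0066,0,0,-0.0105,0,-0.0056,0,0,-0.011,0,-0.0045,0,0,-0.0114,0,-0.0034,0,0,-0.0117,0,-0.0022,0]

```text
time_s: 5.1
position: [606.9, -15.5, 216.2]
tool_rot: [-0.126, -3.138, 0.001]
contact_force: [-4.4, -2.8, 1.1]
gripper_width: 0.236
gripper_force: 30.0
```

Emit:
play_rows:
  targets: [0,-0.0119,0,-0.001,0,0,-0.0119,0,0.0001,0,0,-0.0118,0,0.0014,0,0,-0.0116,0,0.0025,0,0,-0.0113,0,0.0036,0]

```text
time_s: 5.6
position: [666.1, -20.2, 210.3]
tool_rot: [0.126, 3.137, -0.001]
contact_force: [-0.5, -3.7, 6.6]
gripper_width: 0.233
gripper_force: 30.0
```

Emit:
play_rows:
  targets: [0,0,0,0,0,0,0,0,0,0,0.045,0,0,0,0,0.045,0,0,0,0,0.045,0,0,0,0]

```text
time_s: 6.1
position: [664.9, -19.8, 209.0]
tool_rot: [-0.126, -3.139, -0.0]
contact_force: [-0.0, -0.4, 0.5]
gripper_width: 0.439
gripper_force: 0.0
```

Run:
```python
from h import *
rel(handle('A',1.5),90-4.6); rel(handle('B'),90-13.9)
```

```text
t6.10 turn(deg) 0.01 then mm x 0.1 y 1.2 z -1.3 pos [664.9 -19.8 209. ] F [-0.  -0.4  0.5] w 40.9 tilt [-0.  0.]
t6.10 turn(deg) 9.31 then mm x 136.0 y -207.2 z 60.0 pos [664.9 -19.8 209. ] F [-0.  -0.4  0.5] w 40.9 tilt [-0.  0.]
```

Emit:
play_rows:
  targets: [0.05,0,0,-0.03,0,0.05,0,0,-0.03,4.65,0.05,0,0,-0.02,4.66,0.05,0.0272,-0.0418,0,0,0.05,0.0272,-0.0418,0,0]

```text
time_s: 6.6
position: [591.5, -88.1, 289.3]
tool_rot: [0.378, 3.119, 0.0]
contact_force: [1.0, -0.4, -0.1]
gripper_width: 0.54
gripper_force: 0.0
```

Emit:
play_rows:
  targets: [0.05,0.0272,-0.0418,0,0,0.05,0.0272,-0.0418,0,0,0.05,0.0272,-0.0418,0.02,0,0.05,0,0,0.04,0,0.05,0,0,0.03,0]

```text
time_s: 7.1
position: [484.1, -188.5, 199.4]
tool_rot: [0.384, 3.118, -0.0]
contact_force: [0.5, -0.6, 0.2]
gripper_width: 0.538
gripper_force: 0.0
```

Emit:
play_rows:
  targets: [0.05,0,0,0.02,0,0.05,0,0,0.02,0,0.05,0,0,0.01,0,0.05,0,0,0,0,0.05,0,0,0,0]

```text
time_s: 7.6
position: [485.5, -187.8, 151.5]
tool_rot: [0.38, 3.118, -0.0]
contact_force: [0.0, 0.6, -0.1]
gripper_width: 0.537
gripper_force: 0.0
```

Run:
```python
from h import *
rel(handle('B'),90-13.9)
```

```text
t7.60 turn(deg) -0.00 then mm x 2.2 y -1.0 z 2.5 pos [ 485.5 -187.8  151.5] F [ 0.   0.6 -0.1] w 49.9 tilt [ 0.001 -0.   ]
```

Emit:
play_rows:
  targets: [0.05,0.002,-0.0025,0.0025,0,0,0,0,0,0,0,0,0,0,0,0,0,0,0,0,0,0,0,0,0]

```text
time_s: 8.1
position: [482.5, -190.8, 148.5]
tool_rot: [-0.38, -3.118, 0.005]
contact_force: [-8.5, -33.3, -1.6]
gripper_width: 0.248
gripper_force: 17.3
```

Emit:
play_rows:
  targets: [0,0,0,0,0,0,0,0,0,0,0,0,0,0,0,0,0,0,0,0,0,0,0,0,0]

```text
time_s: 8.6
position: [482.3, -191.5, 148.6]
tool_rot: [-0.381, -3.118, 0.007]
contact_force: [-4.9, -20.1, 0.2]
gripper_width: 0.234
gripper_force: 30.0
```

Run:
```python
from h import *
rel(handle('B'),90-13.9)
```

```text
t8.60 turn(deg) -0.04 then mm x -0.0 y 3.4 z -0.4 pos [ 482.3 -191.5  148.6] F [ -4.9 -20.1   0.2] w 21.7 tilt [-0.001 -0.004]
```

Emit:
play_rows:
  targets: [0,-0.0055,-0.0015,-0.0105,0,0,-0.0066,0,-0.00995,0,0,-0.0075,0,-0.00925,0,0,-0.0084,0,-0.0084,0,0,-0.0092,0,-0.0075,0]

```text
time_s: 9.1
position: [518.2, -200.8, 193.9]
tool_rot: [-0.381, -3.117, 0.003]
contact_force: [-1.8, -8.0, -5.3]
gripper_width: 0.237
gripper_force: 30.0
```

Emit:
play_rows:
  targets: [0,-0.0099,0,-0.0066,0,0,-0.0105,0,-0.0056,0,0,-0.011,0,-0.0045,0,0,-0.0114,0,-0.0034,0,0,-0.0117,0,-0.0022,0]

```text
time_s: 9.6
position: [571.3, -214.0, 216.5]
tool_rot: [-0.381, -3.117, 0.003]
contact_force: [-5.1, -7.8, 1.2]
gripper_width: 0.237
gripper_force: 30.0
```

Emit:
play_rows:
  targets: [0,-0.0119,0,-0.001,0,0,-0.0119,0,0.0001,0,0,-0.0118,0,0.0014,0,0,-0.0116,0,0.0025,0,0,-0.0113,0,0.0036,0]

```text
time_s: 10.1
position: [628.8, -228.2, 210.9]
tool_rot: [0.381, 3.117, -0.003]
contact_force: [-1.4, -5.9, 7.7]
gripper_width: 0.235
gripper_force: 30.0
```

Emit:
play_rows:
  targets: [0,0,0,0,0,0.05,0,0,0,0,0.05,0,0,0,0,0.05,0,0,-0.03,0,0.05,0,0,-0.05,0]

```text
time_s: 10.6
position: [627.2, -226.7, 286.7]
tool_rot: [-0.379, -3.112, -0.003]
contact_force: [-0.0, -0.7, -0.7]
gripper_width: 0.512
gripper_force: 0.0
```

Run:
```python
from h import *
rel(handle('B',1.5),90-13.9); rel(handle('C'),90-34.4)
```

```text
t10.60 turn(deg) -0.00 then mm x -1.1 y 2.8 z 76.4 pos [ 627.2 -226.7  286.7] F [-0.  -0.7 -0.7] w 47.7 tilt [-0.006  0.003]
t10.60 turn(deg) 20.50 then mm x 162.4 y -226.2 z 137.7 pos [ 627.2 -226.7  286.7] F [-0.  -0.7 -0.7] w 47.7 tilt [-0.006  0.003]
```

Emit:
play_rows:
  targets: [0.05,0,0,0,6.83,0.05,0,0,0,6.83,0.05,0,0,0,6.84,0.05,0.0271,-0.0383,0,0,0.05,0.0271,-0.0383,0,0]

```text
time_s: 11.1
position: [539.3, -259.5, 288.5]
tool_rot: [-0.927, -3.0, -0.001]
contact_force: [0.1, -0.4, 0.7]
gripper_width: 0.537
gripper_force: 0.0
```

Emit:
play_rows:
  targets: [0.05,0.0271,-0.0383,0,0,0.05,0.0271,-0.0383,0,0,0.05,0.0271,-0.0383,0,0,0.05,0.0271,-0.0383,0,0,0.05,0,0,0.04,0]

```text
time_s: 11.6
position: [361.5, -327.0, 254.0]
tool_rot: [0.932, 2.993, -0.007]
contact_force: [1.0, -1.4, -1.1]
gripper_width: 0.538
gripper_force: 0.0
```

Emit:
play_rows:
  targets: [0.05,0,0,0.04,0,0.05,0,0,0.03,0,0.05,0,0,0.02,0,0.05,0,0,0,0,0.05,0,0,0,0]

```text
time_s: 12.1
position: [364.2, -324.9, 160.2]
tool_rot: [-0.929, -3.001, -0.0]
contact_force: [0.1, -0.9, 0.6]
gripper_width: 0.537
gripper_force: 0.0
```

Run:
```python
from h import *
rel(handle('C'),90-34.4)
```

```text
t12.10 turn(deg) -0.00 then mm x 0.8 y 3.4 z 11.2 pos [ 364.2 -324.9  160.2] F [ 0.1 -0.9  0.6] w 50.0 tilt [-0.  0.]
```

Emit:
play_rows:
  targets: [0.05,0.0008,0,0.0112,0,0.05,0,0,0,0,0,0,0,0,0,0,0,0,0,0,0,0,0,0,0]

```text
time_s: 12.6
position: [363.5, -324.6, 148.7]
tool_rot: [0.929, 3.001, -0.0]
contact_force: [-0.0, -0.9, 0.3]
gripper_width: 0.327
gripper_force: 0.0
```

Emit:
play_rows:
  targets: [0,0,0,0,0,0,0,0,0,0,0,0,0,0,0,0,0,0,0,0,0,0,0,0,0]

```text
time_s: 13.1
position: [363.2, -325.0, 148.6]
tool_rot: [-0.929, -3.001, 0.002]
contact_force: [-2.8, -4.5, 1.2]
gripper_width: 0.235
gripper_force: 30.0
```

Run:
```python
from h import *
rel(handle('C'),90-34.4)
```

```text
t13.10 turn(deg) -0.02 then mm x 0.1 y 4.0 z -0.4 pos [ 363.2 -325.   148.6] F [-2.8 -4.5  1.2] w 21.8 tilt [-0.    -0.001]
```

Emit:
play_rows:
  targets: [0,-0.0055,0,-0.0105,0,0,-0.0066,0,-0.00995,0,0,-0.0075,0,-0.00925,0,0,-0.0084,0,-0.0084,0,0,-0.0092,0,-0.0075,0]

```text
time_s: 13.6
position: [393.8, -345.9, 194.0]
tool_rot: [-0.929, -2.999, 0.001]
contact_force: [-3.6, -3.1, -4.1]
gripper_width: 0.232
gripper_force: 30.0
```

Emit:
play_rows:
  targets: [0,-0.0099,0,-0.0066,0,0,-0.0105,0,-0.0056,0,0,-0.011,0,-0.0045,0,0,-0.0114,0,-0.0034,0,0,-0.0117,0,-0.0022,0]

```text
time_s: 14.1
position: [439.1, -376.8, 216.7]
tool_rot: [-0.929, -3.0, 0.001]
contact_force: [-4.6, -1.0, 2.9]
gripper_width: 0.235
gripper_force: 30.0
```

Emit:
play_rows:
  targets: [0,-0.0119,0,-0.001,0,0,-0.0119,0,0.0001,0,0,-0.0118,0,0.0014,0,0,-0.0116,0,0.0025,0,0,-0.0113,0,0.0036,0]

```text
time_s: 14.6
position: [488.0, -410.2, 211.1]
tool_rot: [0.929, 2.999, -0.002]
contact_force: [-1.6, -2.0, 9.5]
gripper_width: 0.236
gripper_force: 30.0
```

Emit:
play_rows:
  targets: [0,0,0,0,0,0.05,0,0,0,0,0.05,0,0,0,0,0.05,0,0,-0.03,0,0.05,0,0,-0.05,0]

```text
time_s: 15.1
position: [486.6, -408.7, 286.9]
tool_rot: [-0.928, -2.996, -0.004]
contact_force: [0.8, -0.5, 1.0]
gripper_width: 0.513
gripper_force: 0.0
```

Emit:
play_rows:
  targets: [0.05,0,0,-0.04,0,0.05,0.05,0,0,0,0.05,0.05,0,0,0,0.05,0.05,0,0,0,0.05,0.05,0,0,0]

```text
time_s: 15.6
position: [320.8, -295.1, 329.0]
tool_rot: [-0.929, -3.001, -0.001]
contact_force: [-1.3, -0.3, 0.3]
gripper_width: 0.535
gripper_force: 0.0
```

Run:
```python
from h import *
a=snap('top','top1.png')[140:275,210:450];b=snap('scene','scene1.png')[120:280,110:370]
cv2.imwrite('pics/v1.png',np.vstack([cv2.resize(a,(520,292),interpolation=2),cv2.resize(b,(520,307),interpolation=2)]))
rel(handle('C'),90-34.4)
```

```text
t15.70 turn(deg) -0.04 then mm x -54.0 y 3.2 z 182.1 pos [ 319.1 -293.8  331.1] F [0.2 0.2 0.7] w 50.4 tilt [ 0.002 -0.003]
```

View pics/v1.png

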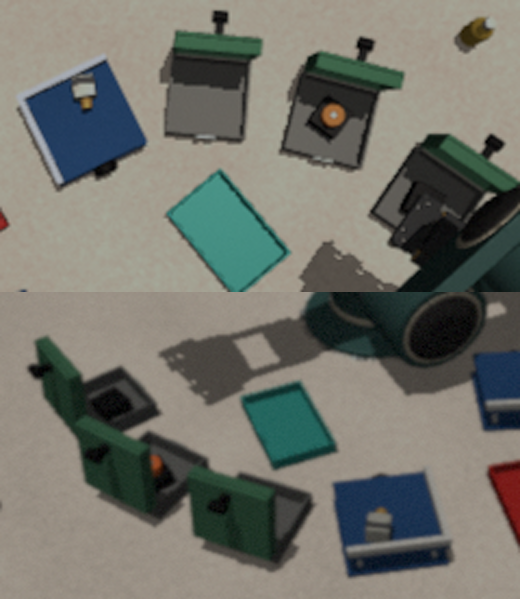

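Opened cases: A (crop 205,105) is empty. B holds the black body with the orange rotor at (333,115), which is the pump. C holds a plain black block, the blank, at about (420,190). There is no gearbox, and one boss is at (85,90).

```bash
cat > fit.py <<'E'
from h import *
from scipy.optimize import minimize
def fitpoly(n,mask,P,z,x0,roi,s=8):
    u0,v0,u1,v1=roi;w=np.zeros(((v1-v0)*s,(u1-u0)*s),np.uint8)
    m=cv2.resize(mask[v0:v1,u0:u1].astype(np.float32),(w.shape[1],w.shape[0]),interpolation=1)
    def q(x):
        c,sn=np.cos(x[2]/50),np.sin(x[2]/50)
        pts=[w2pix(n,(x[0]+a*c-b*sn,x[1]+a*sn+b*c,z)) for a,b in P]
        return np.array([((u-u0+.5)*s-.5,(v-v0+.5)*s-.5) for u,v in pts])
    def cost(x):
        k=np.zeros_like(w);cv2.fillPoly(k,[np.round(q(x)*16).astype(np.int32)],255,lineType=16,shift=4)
        return np.abs(k/255.-m).sum()/s/s
    x0=np.array(x0,float);x0[2]=np.radians(x0[2])*50
    r=minimize(cost,x0,method='Nelder-Mead',options=dict(initial_simplex=[x0]+[x0+d for d in np.eye(3)*6]))
    return r.x[0],r.x[1],np.degrees(r.x[2]/50),r.fun
E
python3 - <<'E'
from fit import *
sq=lambda a,b,c,d:[(a,c),(b,c),(b,d),(a,d)]
for n,f,roi in(('top','top1.png',(205,155,290,235)),('scene','scene1.png',(262,205,345,275))):
    im=cv2.imread('pics/'+f);hsv=cv2.cvtColor(im,cv2.COLOR_BGR2HSV)
    m=cv2.inRange(hsv,(100,110,40),(128,255,255))>0
    m=cv2.morphologyEx(m.astype(np.uint8),cv2.MORPH_CLOSE,np.ones((9,9)))  
    if n=='top': print(n,fitpoly(n,m,sq(-75,65,-75,65),50,(520,180,26),roi))
im=cv2.imread('pics/top1.png')
a=cv2.resize(im[165:200,235:265],None,fx=16,fy=16,interpolation=2)
b=cv2.resize(im[165:220,335:390],None,fx=10,fy=10,interpolation=2)
b=b[:560];p=np.zeros((560,480+b.shape[1],3),np.uint8);p[:,:480]=a;p[:b.shape[0],480:]=b
cv2.imwrite('pics/c2.png',cv2.convertScaleAbs(p[:,:800] if 0 else cv2.resize(p,(800,int(560*800/p.shape[1]))),alpha=1.5))
print(p.shape)
E
```

```text
top (np.float64(519.6325235856202), np.float64(183.45516857472546), np.float64(27.094968253252972), np.float64(210.27619724647673))
(560, 1030, 3)
```

View pics/c2.png

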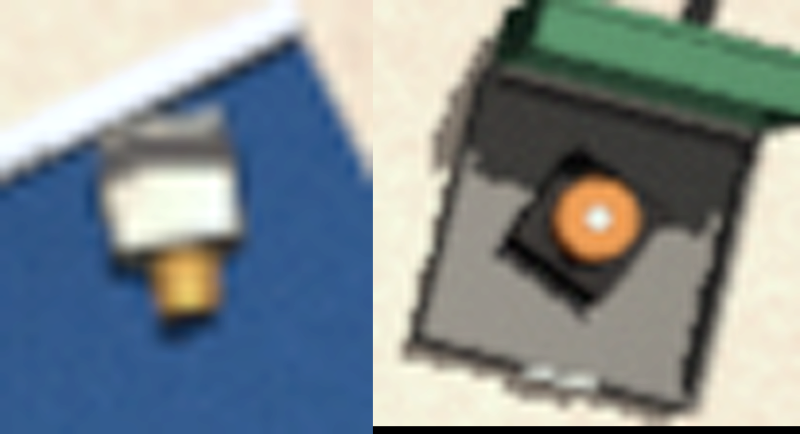

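The boss edges lie about 8° from world x, with the screw toward −x, and the block is almost touching the far fence at display (100,118). The pump disc is at display (597,220), with the body yaw about 53°.

```bash
cat >> h.py <<'E'
J=(519.6,183.5,27.1)
def jk(p):
    a=np.radians(J[2]);d=np.array(p[:2])-J[:2];return np.array([d@[np.cos(a),np.sin(a)],d@[-np.sin(a),np.cos(a)]])
def jw(x,y,z):
    a=np.radians(J[2]);return np.array([J[0]+x*np.cos(a)-y*np.sin(a),J[1]+x*np.sin(a)+y*np.cos(a),z])
E
python3 - <<'E'
from h import *
b=pix2w('top',248.2,179.2,84);print('boss',b,jk(b))
p=pix2w('top',363.37,192.8,48);print('pump',p)
b[2]=86;rel(b,98)
E
```

```text
boss [567.78218281 179.29212638  84.        ] [ 40.97552069 -25.69505097]
pump [ 533.80999934 -201.05552964   48.        ]
t15.70 turn(deg) -42.44 then mm x -312.1 y 433.9 z 180.1 pos [ 319.1 -293.8  331.1] F [0.2 0.2 0.7] w 50.4 tilt [ 0.002 -0.003]
```

Emit:
play_rows:
  targets: [0.06,0,0,0,-8.49,0.06,0,0,0,-8.49,0.06,0,0,0,-8.49,0.06,0,0,0,-8.49,0.06,0,0,0,-8.48]

```text
time_s: 16.2
position: [322.7, -296.5, 329.3]
tool_rot: [0.23, -3.133, -0.001]
contact_force: [1.0, 0.4, -0.1]
gripper_width: 0.648
gripper_force: 0.0
```

Emit:
play_rows:
  targets: [0.06,-0.0284,0.0394,0,0,0.06,-0.0284,0.0394,0,0,0.06,-0.0284,0.0394,0,0,0.06,-0.0284,0.0394,0,0,0.06,-0.0284,0.0394,0,0]

```text
time_s: 16.7
position: [436.2, -79.5, 329.6]
tool_rot: [-0.22, 3.134, -0.0]
contact_force: [0.4, -1.7, 0.1]
gripper_width: 0.647
gripper_force: 0.0
```

Emit:
play_rows:
  targets: [0.06,-0.0284,0.0394,0,0,0.06,-0.0284,0.0394,0,0,0.06,-0.0284,0.0394,0,0,0.06,-0.0284,0.0394,0,0,0.06,-0.0284,0.0394,0,0]

```text
time_s: 17.2
position: [549.4, 135.9, 329.1]
tool_rot: [0.221, -3.133, 0.0]
contact_force: [1.4, -0.4, 1.2]
gripper_width: 0.647
gripper_force: 0.0
```

Emit:
play_rows:
  targets: [0.06,-0.0284,0.0394,0,0,0.06,0,0,0.04,0,0.06,0,0,0.04,0,0.06,0,0,0.03,0,0.06,0,0,0,0]

```text
time_s: 17.7
position: [570.1, 176.4, 214.7]
tool_rot: [0.22, -3.127, 0.002]
contact_force: [-0.0, -0.0, 0.4]
gripper_width: 0.649
gripper_force: 0.0
```

Run:
```python
from h import *
rel((567.8,178.5,86),98)
im=snap('scene','s2.png')[180:290,240:400];cv2.imwrite('pics/s2c.png',cv2.convertScaleAbs(cv2.resize(im,None,fx=5,fy=5,interpolation=2),alpha=1.4))
```

```text
t17.70 turn(deg) 0.05 then mm x 2.0 y 2.4 z 63.7 pos [570.1 176.4 214.7] F [-0.  -0.   0.4] w 60.3 tilt [-0.007 -0.002]
```

View pics/s2c.png

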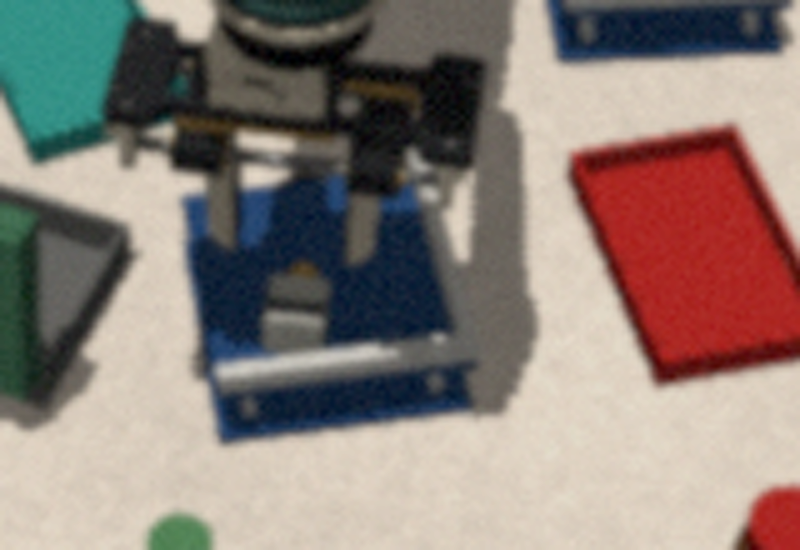

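The fingers, at display x≈225 and 360, straddle the boss at (297,300). I'm going down to grip.

Emit:
play_rows:
  targets: [0.06,0.002,0.0022,0.02,0,0.06,0,0,0.025,0,0.06,0,0,0.0185,0,0.06,0,0,0,0,0,0,0,0,0]
  grip_force: 40

```text
time_s: 18.25
position: [569.6, 178.5, 158.3]
tool_rot: [-0.22, 3.132, 0.001]
contact_force: [0.6, 0.6, -0.0]
gripper_width: 0.6
gripper_force: 0.0
```

Emit:
play_rows:
  targets: [0,0,0,0,0,0,0,0,0,0,0,0,0,0,0,0,0,0,0,0,0,0,0,0,0]

```text
time_s: 18.75
position: [569.2, 178.4, 157.2]
tool_rot: [-0.22, 3.133, 0.001]
contact_force: [-0.7, -0.3, 7.1]
gripper_width: 0.359
gripper_force: 39.9
```

Emit:
play_rows:
  targets: [0,0,0,-0.01,0,0,0,0,-0.03,0,0,0,0,-0.04,0,0,0,0,-0.04,0,0,0,0,0,0]

```text
time_s: 19.25
position: [569.8, 178.6, 282.9]
tool_rot: [-0.22, 3.126, 0.002]
contact_force: [1.4, 0.3, -1.2]
gripper_width: 0.361
gripper_force: 39.9
```

Run:
```python
from h import *
rel((403,384,50),120.5)
```

```text
t19.25 turn(deg) -22.47 then mm x 39.5 y 261.7 z 167.9 pos [569.8 178.6 282.9] F [ 1.4  0.3 -1.2] w 33.5 tilt [0.008 0.002]
```

Emit:
play_rows:
  targets: [0,0,0,0,-7.49,0,0,0,0,-7.49,0,0,0,0,-7.49,0,0.0066,0.0436,0,0,0,0.0066,0.0436,0,0]

```text
time_s: 19.75
position: [512.6, 246.8, 275.5]
tool_rot: [0.823, -3.031, 0.0]
contact_force: [-0.0, 0.1, -1.5]
gripper_width: 0.361
gripper_force: 39.9
```

Emit:
play_rows:
  targets: [0,0.0066,0.0436,0,0,0,0.0066,0.0436,0,0,0,0.0066,0.0436,0,0,0,0.0066,0.0436,0,0,0,0,0,0.04,0]

```text
time_s: 20.25
position: [400.1, 387.5, 240.3]
tool_rot: [-0.831, 3.023, 0.007]
contact_force: [1.7, -0.1, -1.3]
gripper_width: 0.359
gripper_force: 39.9
```

Emit:
play_rows:
  targets: [0,0,0,0.04,0,0,0,0,0.04,0,0,0,0,0.025,0,0,0,0,0.01,0,0,0,0,0,0]

```text
time_s: 20.75
position: [401.6, 383.3, 120.1]
tool_rot: [0.826, -3.029, 0.001]
contact_force: [0.0, 0.4, -0.9]
gripper_width: 0.361
gripper_force: 39.9
```

Run:
```python
from h import *
rel((403,384,49),120.5)
```

```text
t20.75 turn(deg) -0.00 then mm x -1.5 y -0.1 z 6.1 pos [401.6 383.3 120.1] F [ 0.   0.4 -0.9] w 33.6 tilt [-0.002 -0.001]
```

Emit:
play_rows:
  targets: [0,0,0,0.008,0,0,0,0,0,0,0.055,0,0,0,0,0.055,0,0,0,0,0.055,0,0,0,0]

```text
time_s: 21.25
position: [402.2, 383.8, 113.8]
tool_rot: [-0.826, 3.03, 0.001]
contact_force: [0.1, -0.8, -0.2]
gripper_width: 0.559
gripper_force: 0.0
```

Emit:
play_rows:
  targets: [0.055,0,0,-0.04,0,0.06,0,0,-0.05,0,0.06,0,0,-0.05,0,0.06,0,0,-0.04,0,0.06,0,0,0,0]

```text
time_s: 21.75
position: [402.7, 384.3, 299.9]
tool_rot: [-0.824, 3.023, 0.006]
contact_force: [0.8, 0.3, 0.0]
gripper_width: 0.643
gripper_force: 0.0
```

Run:
```python
from h import *
rel((533.8,-203,54),76.1)
a=snap('top','t3.png')[150:270,150:400];b=snap('scene','s3.png')[140:270,150:420]
cv2.imwrite('pics/v3.png',cv2.convertScaleAbs(np.vstack([cv2.resize(a,(625,300),interpolation=2),cv2.resize(b,(625,300),interpolation=2)]),alpha=1.3))
```

```text
t21.75 turn(deg) 44.41 then mm x -268.4 y -538.6 z 180.9 pos [402.7 384.3 299.9] F [0.8 0.3 0. ] w 59.8 tilt [0.007 0.006]
```

View pics/v3.png

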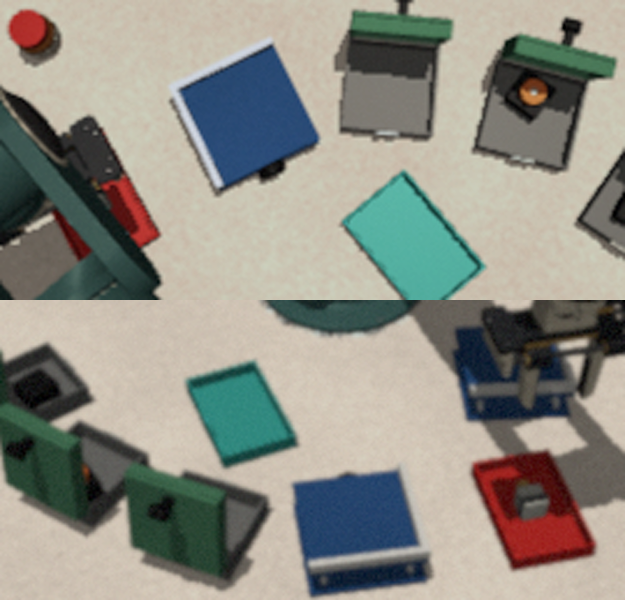

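The boss lies in the red tray at lower (530,500) and the jack is clear. The pump's disc is now at about px (363.8,187) instead of (363.4,192.8), so it was knocked toward the lid. I'll measure it again.

Run:
```python
from fit import *
im=cv2.imread('pics/t3.png');hsv=cv2.cvtColor(im,cv2.COLOR_BGR2HSV)
sq=lambda a,b,c,d:[(a,c),(b,c),(b,d),(a,d)]
for lo in (80,130):
    m=(cv2.inRange(hsv,(100,lo,30),(128,255,255))>0).astype(np.uint8);m=cv2.morphologyEx(m,cv2.MORPH_CLOSE,np.ones((5,5)));m=cv2.morphologyEx(m,cv2.MORPH_OPEN,np.ones((7,7)))
    print(fitpoly('top',m,sq(-75,65,-75,65),50,(520,180,26),(205,155,290,235)))
r=im[160:225,335:395]
o=(cv2.inRange(hsv,(5,90,40),(25,255,255))>0);o[:,:340]=0;o[:,385:]=0;o[:170]=0;o[215:]=0
v,u=np.where(o);print('disc',u.mean(),v.mean(),len(u),pix2w('top',u.mean(),v.mean(),48))
cv2.imwrite('pics/c4.png',cv2.convertScaleAbs(cv2.resize(r,None,fx=9,fy=9,interpolation=2),alpha=2.2))
```

```text
(np.float64(520.6724726365553), np.float64(183.20309880780462), np.float64(26.276156762618026), np.float64(89.02184723498775))
(np.float64(520.5788502976699), np.float64(182.75012912087098), np.float64(26.477789217291754), np.float64(121.7938414330576))
disc 363.0 186.32631578947368 95 [ 555.48124976 -199.97980297   48.        ]
```

View pics/c4.png

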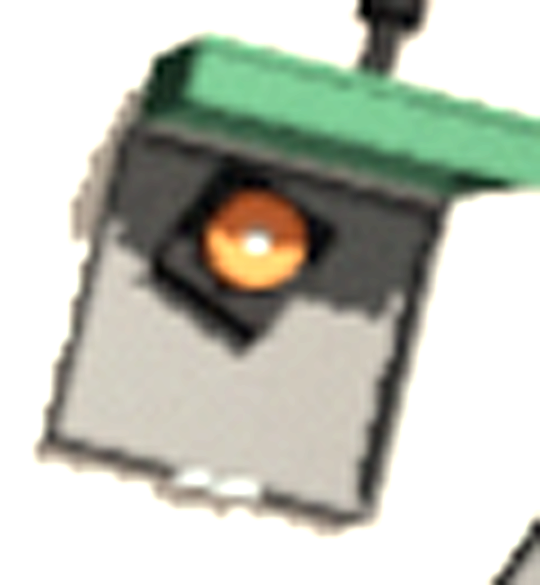

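```bash
sed -i 's/^J=.*/J=(520.6,183.0,26.4)/' h.py
python3 - <<'E'
from h import *
rel((555.5,-202.5,54.5),76.1)
E
```

```text
t21.85 turn(deg) 44.40 then mm x -289.8 y -532.2 z 174.4 pos [402.  383.7 293.9] F [ 0.1  0.4 -1.4] w 60.3 tilt [0.001 0.001]
```

Emit:
play_rows:
  targets: [0.06,0,0,0,7.4,0.06,0,0,0,7.4,0.06,0,0,0,7.4,0.06,0,0,0,7.4,0.06,0,0,0,7.4]

```text
time_s: 22.35
position: [401.7, 383.4, 291.2]
tool_rot: [-0.186, -3.134, 0.003]
contact_force: [-0.2, -0.5, -0.2]
gripper_width: 0.647
gripper_force: 0.0
```

Emit:
play_rows:
  targets: [0.06,0,0,0,7.4,0.06,-0.02125,-0.04435,0,0,0.06,-0.02125,-0.04435,0,0,0.06,-0.02125,-0.04435,0,0,0.06,-0.02125,-0.04435,0,0]

```text
time_s: 22.85
position: [441.5, 189.2, 291.4]
tool_rot: [-0.379, -3.117, 0.002]
contact_force: [0.6, -0.2, 0.8]
gripper_width: 0.649
gripper_force: 0.0
```

Emit:
play_rows:
  targets: [0.06,-0.02125,-0.04435,0,0,0.06,-0.02125,-0.04435,0,0,0.06,-0.02125,-0.04435,0,0,0.06,-0.02125,-0.04435,0,0,0.06,-0.02125,-0.04435,0,0]

```text
time_s: 23.35
position: [491.3, -51.8, 291.6]
tool_rot: [-0.38, -3.117, -0.0]
contact_force: [0.3, -0.0, 0.5]
gripper_width: 0.645
gripper_force: 0.0
```

Emit:
play_rows:
  targets: [0.06,-0.02125,-0.04435,0,0,0.06,-0.02125,-0.04435,0,0,0.06,-0.02125,-0.04435,0,0,0.06,0,0,0.02,0,0.06,0,0,0,0]

```text
time_s: 23.85
position: [520.8, -195.0, 268.8]
tool_rot: [-0.383, -3.112, -0.003]
contact_force: [0.5, -0.1, -0.5]
gripper_width: 0.643
gripper_force: 0.0
```

Run:
```python
from h import *
rel((555.5,-202.5,54.5),76.1)
```

```text
t23.85 turn(deg) -0.12 then mm x -35.5 y 1.1 z 149.3 pos [ 520.8 -195.   268.8] F [ 0.5 -0.1 -0.5] w 59.8 tilt [-0.006  0.003]
```

Emit:
play_rows:
  targets: [0.06,0,0.001,0.04,0,0.06,0,0,0.04,0,0.06,0,0,0.04,0,0.06,0,0,0.02,0,0.06,0,0,0,0]

```text
time_s: 24.35
position: [520.6, -191.8, 129.9]
tool_rot: [-0.378, -3.113, -0.003]
contact_force: [-0.3, 0.2, 0.8]
gripper_width: 0.644
gripper_force: 0.0
```

Emit:
play_rows:
  targets: [0.06,0,0,0,0,0.06,0,0,0,0,0.06,0,0,0,0,0.06,0,0,0,0,0.06,0,0,0,0]

```text
time_s: 24.85
position: [522.0, -193.3, 133.7]
tool_rot: [0.38, 3.118, -0.0]
contact_force: [0.2, 0.8, 0.1]
gripper_width: 0.643
gripper_force: 0.0
```

Run:
```python
from h import *
rel((555.5,-202.5,54.5),76.1)
```

```text
t24.85 turn(deg) -0.00 then mm x -34.7 y -0.9 z 14.2 pos [ 522.  -193.3  133.7] F [0.2 0.8 0.1] w 59.8 tilt [ 0.001 -0.   ]
```

Emit:
play_rows:
  targets: [0.06,0,-0.0009,0.014,0,0.06,0,0,0,0,0.06,-0.005,0,0,0,0.06,-0.007,0,0,0,0.06,-0.007,0,0,0]

```text
time_s: 25.35
position: [540.9, -198.9, 119.4]
tool_rot: [0.38, 3.118, -0.0]
contact_force: [0.3, 0.2, -0.3]
gripper_width: 0.648
gripper_force: 0.0
```

Emit:
play_rows:
  targets: [0.06,-0.007,0,0,0,0.06,-0.006,0,0,0,0.06,-0.0027,0,0,0,0.06,0,0,0,0,0.06,0,0,0,0]

```text
time_s: 25.85
position: [555.3, -202.4, 119.1]
tool_rot: [-0.38, -3.118, -0.0]
contact_force: [-0.1, -0.2, 0.3]
gripper_width: 0.641
gripper_force: 0.0
```

Run:
```python
from h import *
rel((555.5,-202.5,54.5),76.1)
a=snap('top','t5.png')[150:230,320:400];b=snap('scene','s5.png')[160:260,130:240]
cv2.imwrite('pics/v5.png',cv2.convertScaleAbs(np.hstack([cv2.resize(a,(400,400),interpolation=2),cv2.resize(b,(400,400),interpolation=2)]),alpha=1.6))
```

```text
t25.85 turn(deg) 0.00 then mm x -0.2 y -0.0 z -0.4 pos [ 555.3 -202.4  119.1] F [-0.1 -0.2  0.3] w 59.6 tilt [-0.  0.]
```

View pics/v5.png

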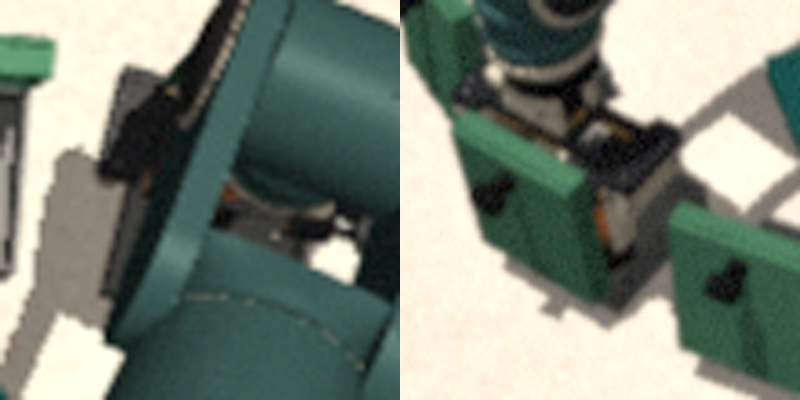

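The fingers stand at the disc, which shows orange at right-panel (603,215). Gripping now.

Emit:
play_rows:
  targets: [0.04,0,0,0,0,0,0,0,0,0,0,0,0,0,0,0,0,0,0,0,0,0,0,0,0]
  grip_force: 50

```text
time_s: 26.45
position: [555.3, -202.4, 119.2]
tool_rot: [-0.38, -3.118, -0.0]
contact_force: [-0.8, 0.7, 1.0]
gripper_width: 0.354
gripper_force: 50.0
```

Emit:
play_rows:
  targets: [0,0,0,0,0,0,0,0,0,0,0,0,0,0,0,0,0,0,-0.003,0,0,0,0,-0.005,0]

```text
time_s: 26.95
position: [555.1, -202.5, 126.9]
tool_rot: [-0.38, -3.118, -0.0]
contact_force: [0.4, 0.0, -2.8]
gripper_width: 0.352
gripper_force: 50.0
```

Run:
```python
from h import *
rel((555.5,-202.5,54.5),76.1)
```

```text
t26.95 turn(deg) -0.00 then mm x -0.4 y 0.0 z 7.4 pos [ 555.1 -202.5  126.9] F [ 0.4  0.  -2.8] w 32.7 tilt [-0.001  0.   ]
```

Emit:
play_rows:
  targets: [0,0.002,0,-0.02,0,0,0.005,0,-0.03,0,0,0.01,0,-0.03,0,0,0.01,0,-0.03,0,0,0,0,-0.01,0]

```text
time_s: 27.45
position: [529.1, -196.1, 250.8]
tool_rot: [0.38, 3.114, -0.002]
contact_force: [-0.2, 0.4, -2.6]
gripper_width: 0.353
gripper_force: 50.0
```

Run:
```python
from h import *
rel(jw(28,28,100.2),47)
```

```text
t27.45 turn(deg) 29.09 then mm x 281.2 y 307.5 z 85.6 pos [ 529.1 -196.1  250.8] F [-0.2  0.4 -2.6] w 32.8 tilt [ 0.004 -0.002]
```

Emit:
play_rows:
  targets: [0,0,0,0,7.27,0,0,0,0,7.27,0,0,0,0,7.27,0,0,0,0,7.28,0,0.0312,0.0342,0,0]

```text
time_s: 27.95
position: [529.8, -152.2, 245.8]
tool_rot: [-1.164, -2.917, 0.002]
contact_force: [0.7, 0.6, -2.5]
gripper_width: 0.353
gripper_force: 50.0
```

Emit:
play_rows:
  targets: [0,0.0312,0.0342,0,0,0,0.0312,0.0342,0,0,0,0.0312,0.0342,0,0,0,0.0312,0.0342,0,0,0,0.0312,0.0342,0,0]

```text
time_s: 28.45
position: [532.0, 83.6, 246.3]
tool_rot: [-1.151, -2.923, 0.0]
contact_force: [0.8, -1.9, -3.5]
gripper_width: 0.354
gripper_force: 50.0
```

Emit:
play_rows:
  targets: [0,0.0312,0.0342,0,0,0,0.0312,0.0342,0,0,0,0.0312,0.0342,0,0,0,0,0,0.03,0,0,0,0,0.02,0]

```text
time_s: 28.95
position: [533.3, 222.1, 194.6]
tool_rot: [-1.147, -2.923, 0.002]
contact_force: [-0.2, -0.5, -3.1]
gripper_width: 0.354
gripper_force: 50.0
```

Emit:
play_rows:
  targets: [0,0,0,0,0,0,0,0,0,0,0,0,0,0,0,0,0,0,0,0,0,0,0,0,0]

```text
time_s: 29.45
position: [533.9, 220.5, 198.0]
tool_rot: [1.151, 2.922, 0.001]
contact_force: [-0.4, -0.1, -2.8]
gripper_width: 0.354
gripper_force: 50.0
```

Run:
```python
from h import *
rel(jw(28,28,100.2),47)
b=snap('scene','s6.png')[190:290,255:365]
cv2.imwrite('pics/v6.png',cv2.convertScaleAbs(cv2.resize(b,None,fx=6,fy=6,interpolation=2),alpha=1.8))
```

```text
t29.45 turn(deg) -0.01 then mm x 0.5 y -0.4 z 32.8 pos [533.9 220.5 198. ] F [-0.4 -0.1 -2.8] w 32.9 tilt [0.001 0.   ]
```

View pics/v6.png

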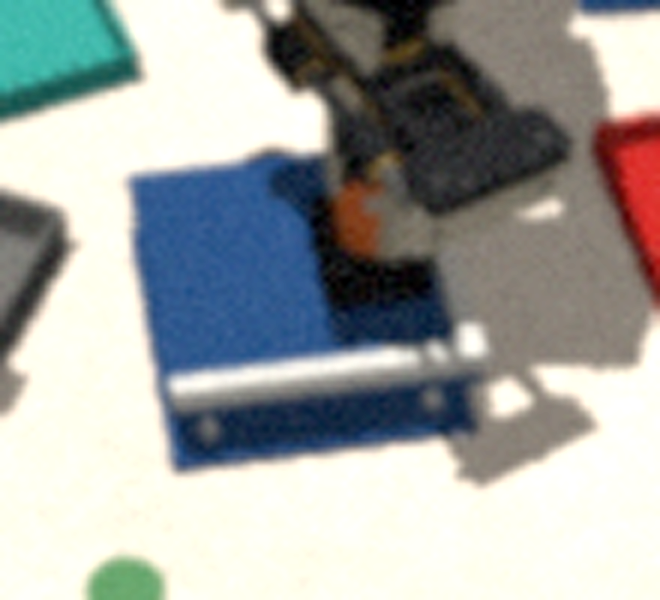

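Emit:
play_rows:
  targets: [0,0,0,0.012,0,0,0,0,0.012,0,0,0,0,0.006,0,0,0,0,0,0,0,0,0,0,0]

```text
time_s: 30.0
position: [533.6, 220.6, 166.8]
tool_rot: [-1.151, -2.923, 0.001]
contact_force: [-0.1, -0.4, -3.4]
gripper_width: 0.355
gripper_force: 50.0
```

Emit:
play_rows:
  targets: [0,0,0,0.001,0,0,0,0,0.001,0,0,0,0,0,0,0,0,0,0,0,0,0,0,0,0]

```text
time_s: 30.5
position: [533.6, 220.6, 165.2]
tool_rot: [1.151, 2.923, 0.0]
contact_force: [-0.5, 0.4, -2.9]
gripper_width: 0.357
gripper_force: 50.0
```

Run:
```python
from h import *
rel(jw(40,40,100.2),47)
```

```text
t30.50 turn(deg) 0.01 then mm x 7.2 y 15.1 z 0.0 pos [533.6 220.6 165.2] F [-0.5  0.4 -2.9] w 33.2 tilt [0. 0.]
```

Emit:
play_rows:
  targets: [0,-0.0009,0.0023,0.0004,0,0,-0.0009,0.0023,0,0,0,-0.0009,0.0023,0,0,0,-0.0009,0.0023,0,0,0,0,0,0,0]

```text
time_s: 31.0
position: [542.8, 225.0, 164.7]
tool_rot: [-1.151, -2.923, 0.0]
contact_force: [0.0, -1.2, -1.9]
gripper_width: 0.352
gripper_force: 50.0
```

Emit:
play_rows:
  targets: [0,-0.0004,0.0009,0,0,0,-0.0004,0.0009,0,0,0,0,0,0,0,0,0,0,0,0,0,0,0,0,0]

```text
time_s: 31.5
position: [543.9, 225.3, 164.5]
tool_rot: [-1.151, -2.922, 0.002]
contact_force: [-6.0, -3.6, -0.1]
gripper_width: 0.355
gripper_force: 50.0
```

Run:
```python
from h import *
rel(jw(40,40,100.2),47);s=manip.get_state();print(jk(s['position']),s['ft_torque'])
```

```text
t31.50 turn(deg) 0.01 then mm x 11.6 y 4.7 z -0.7 pos [543.9 225.3 164.5] F [-6.  -3.6 -0.1] w 33.0 tilt [-0.002 -0.001]
[39.68749795 27.52383578] [-0.82611752  1.04317373  0.08269393]
```

Emit:
play_rows:
  targets: [0,0.0024,0.0009,0,0,0,0.0023,0.0009,0,0,0,0.0023,0.0009,0,0,0,0.0019,0.0007,0,0,0,0,0,0,0]

```text
time_s: 32.0
position: [539.5, 233.8, 164.2]
tool_rot: [-1.151, -2.922, 0.003]
contact_force: [-4.5, -5.0, -3.8]
gripper_width: 0.353
gripper_force: 50.0
```

Emit:
play_rows:
  targets: [0,0.0009,0.0004,0,0,0,0.0009,0.0004,0,0,0,0.0009,0.0003,0,0,0,0,0,0,0,0,0,0,0,0]

```text
time_s: 32.5
position: [538.4, 236.2, 164.2]
tool_rot: [-1.151, -2.922, 0.004]
contact_force: [-4.4, -6.1, -2.5]
gripper_width: 0.353
gripper_force: 50.0
```

```bash
cat > st.py <<'E'
from h import *
rel(jw(40,40,100.2),47);s=manip.get_state();print(jk(s['position']),'Fj',jk(s['contact_force'][:2]+J[:2]),s['ft_torque'])
E
python3 st.py
```

```text
t32.50 turn(deg) 0.01 then mm x 0.1 y 0.5 z -1.0 pos [538.4 236.2 164.2] F [-4.4 -6.1 -2.5] w 32.9 tilt [-0.002 -0.002]
[39.56742721 39.75473772] Fj [-6.65253721 -3.48154815] [-1.32018549  1.13326639  0.10349715]
```

Emit:
play_rows:
  targets: [0,0.0007,0.0005,0,0,0,0.0007,0.0005,0,0,0,0,0,0,0,0,0,0,0,0,0,0,0,0,0]

```text
time_s: 33.0
position: [538.2, 237.0, 164.5]
tool_rot: [-1.151, -2.923, 0.007]
contact_force: [-4.9, -14.1, 0.6]
gripper_width: 0.352
gripper_force: 50.0
```

```bash
python3 st.py
```

```text
t33.00 turn(deg) -0.00 then mm x -0.6 y -0.0 z -0.7 pos [538.2 237.  164.5] F [ -4.9 -14.1   0.6] w 32.7 tilt [-0.002 -0.004]
[39.79302736 40.57621521] Fj [-10.71435405 -10.4770682 ] [-3.01898316  1.20860806  0.31313646]
```

Emit:
play_rows:
  targets: [0,0.0004,0.0008,0,0,0,0.0004,0.0008,0,0,0,0,0,0,0,0,0,0,0,0,0,0,0,0,0]

```text
time_s: 33.5
position: [538.4, 237.7, 164.5]
tool_rot: [-1.151, -2.922, 0.012]
contact_force: [-12.1, -26.8, 8.4]
gripper_width: 0.354
gripper_force: 50.0
```

```bash
python3 st.py
```

```text
t33.50 turn(deg) -0.01 then mm x -0.9 y -0.6 z -0.7 pos [538.4 237.7 164.5] F [-12.1 -26.8   8.4] w 32.9 tilt [-0.003 -0.007]
[40.20722975 41.07156039] Fj [-22.77022462 -18.64407567] [-5.32100512  2.44170493  0.42049695]
```

Now about 20 N against both fences. I'll back off slightly, release, lift, and look.

Emit:
play_rows:
  targets: [0,-0.0004,-0.0008,0,0,0,-0.0004,-0.0008,0,0,0,0,0,0,0,0.05,0,0,0,0,0.05,0,0,0,0]

```text
time_s: 34.0
position: [538.8, 238.5, 165.1]
tool_rot: [1.151, 2.923, 0.001]
contact_force: [-0.2, -0.2, 0.1]
gripper_width: 0.479
gripper_force: 0.0
```

Emit:
play_rows:
  targets: [0.05,0,0,0,0,0.05,0,0,-0.02,0,0.05,0,0,-0.05,0,0.05,0.03,-0.03,-0.04,0,0.05,0.03,-0.03,0,0]

```text
time_s: 34.5
position: [460.4, 236.2, 274.1]
tool_rot: [1.151, 2.919, 0.008]
contact_force: [-0.2, 0.4, -0.1]
gripper_width: 0.54
gripper_force: 0.0
```

Emit:
play_rows:
  targets: [0.05,0,-0.05,0,0,0.05,0,-0.05,0,0,0.05,0,-0.05,0,0,0.05,0,-0.05,0,0,0.05,0,0,0,0]

```text
time_s: 35.0
position: [320.9, 87.2, 270.7]
tool_rot: [1.152, 2.917, 0.004]
contact_force: [0.5, 1.1, 1.1]
gripper_width: 0.538
gripper_force: 0.0
```

Run:
```python
from h import *
rel(jw(40,40,100.2),47)
a=snap('top','t7.png')[160:230,210:285];b=snap('scene','s7.png')[195:275,265:350]
cv2.imwrite('pics/v7.png',cv2.convertScaleAbs(np.hstack([cv2.resize(a,(400,373),interpolation=2),cv2.resize(b,(396,373),interpolation=2)]),alpha=1.8))
```

```text
t35.00 turn(deg) -0.11 then mm x -57.4 y 257.8 z 105.5 pos [320.9  87.2 270.7] F [0.5 1.1 1.1] w 50.0 tilt [0.006 0.001]
```

View pics/v7.png

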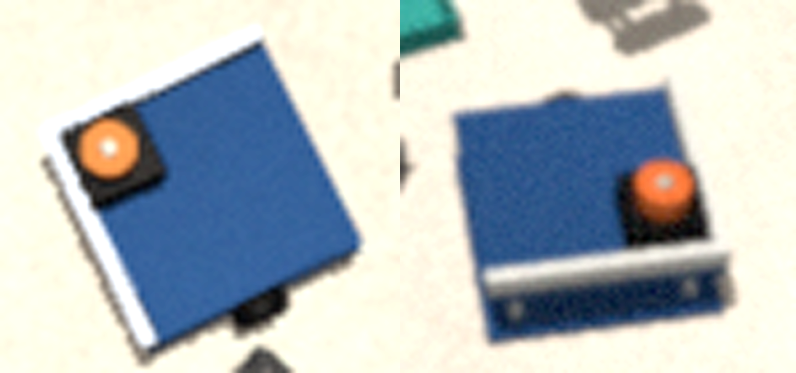

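The pump looks flush in the corner, but the image is too coarse to check 0.04 rad. I'll square it with a broad two-finger push on each free side.

Run:
```python
from h import *
rel(jw(-5,39,76),116.4)
```

```text
t35.10 turn(deg) -69.47 then mm x -213.4 y 35.3 z 128.9 pos [323.3  89.2 269.9] F [-0.4 -0.  -0.6] w 49.7 tilt [0.003 0.001]
```

Emit:
play_rows:
  targets: [0.01,0,0,0,-7.72,0.01,0,0,0,-7.72,0.01,0,0,0,-7.72,0.01,0,0,0,-7.72,0.01,0,0,0,-7.72]

```text
time_s: 35.6
position: [324.3, 90.4, 268.6]
tool_rot: [-0.11, -3.138, 0.0]
contact_force: [-0.3, 0.4, 0.7]
gripper_width: 0.16
gripper_force: 0.0
```

Emit:
play_rows:
  targets: [0.01,0,0,0,-7.72,0.01,0,0,0,-7.72,0.01,0,0,0,-7.72,0.01,0,0,0,-7.71,0.01,-0.0427,0.0071,0,0]

```text
time_s: 36.1
position: [358.4, 114.9, 270.3]
tool_rot: [-0.728, 3.053, -0.0]
contact_force: [0.6, -1.0, 0.9]
gripper_width: 0.109
gripper_force: 0.0
```

Emit:
play_rows:
  targets: [0.01,-0.0427,0.0071,0,0,0.01,-0.0427,0.0071,0,0,0.01,-0.0427,0.007,0,0,0.01,-0.0427,0.007,0,0,0.01,0,0,0.03,0]

```text
time_s: 36.6
position: [503.1, 220.3, 239.4]
tool_rot: [-0.723, 3.056, 0.001]
contact_force: [-0.5, -0.6, -0.7]
gripper_width: 0.103
gripper_force: 0.0
```

Emit:
play_rows:
  targets: [0.01,0,0,0.03,0,0.01,0,0,0.02,0,0.01,0,0,0,0,0.01,0,0,0,0,0.01,0,0,0,0]

```text
time_s: 37.1
position: [499.4, 216.9, 190.2]
tool_rot: [-0.72, 3.057, 0.0]
contact_force: [0.2, 0.0, -1.0]
gripper_width: 0.11
gripper_force: 0.0
```

Run:
```python
from h import *
rel(jw(-5,39,76),116.4)
```

```text
t37.10 turn(deg) 0.11 then mm x 1.1 y -0.8 z 49.2 pos [499.4 216.9 190.2] F [ 0.2  0.  -1. ] w 10.2 tilt [0.001 0.   ]
```

Emit:
play_rows:
  targets: [0.01,0.001,0,0.02,0,0.01,0,0,0.018,0,0.01,0,0,0.009,0,0.01,0,0,0,0,0.01,0,0,0,0]

```text
time_s: 37.6
position: [498.3, 216.0, 143.2]
tool_rot: [-0.719, 3.057, 0.0]
contact_force: [-0.7, -0.1, -0.3]
gripper_width: 0.107
gripper_force: 0.0
```

Emit:
play_rows:
  targets: [0.01,-0.003,0,0,0,0.01,-0.003,0,0,0,0.01,-0.003,0,0,0,0.01,0,0,0,0,0.01,0,0,0,0]

```text
time_s: 38.1
position: [506.0, 219.9, 142.0]
tool_rot: [0.72, -3.058, 0.0]
contact_force: [0.4, -0.2, 0.1]
gripper_width: 0.106
gripper_force: 0.0
```

Emit:
play_rows:
  targets: [0.01,-0.0015,0,0,0,0.01,-0.0015,0,0,0,0.01,0,0,0,0,0.01,0,0,0,0,0.01,0,0,0,0]

```text
time_s: 38.6
position: [508.5, 221.0, 142.0]
tool_rot: [0.719, -3.057, 0.001]
contact_force: [-3.5, -3.7, 3.5]
gripper_width: 0.108
gripper_force: 2.5
```

```bash
python3 st.py
```

```text
t38.60 turn(deg) 69.48 then mm x -11.4 y 32.0 z -23.2 pos [508.5 221.  142. ] F [-3.5 -3.7  3.5] w 10.0 tilt [-0.001 -0.001]
[ 6.02425704 39.41724664] Fj [-4.82621567 -1.75548539] [-0.5065553   0.68069619  0.02036314]
```

Emit:
play_rows:
  targets: [0.01,-0.001,0,0,0,0.01,-0.0007,0,0,0,0.01,0,0,0,0,0.01,0,0,0,0,0.01,0,0,0,0]

```text
time_s: 39.1
position: [509.0, 221.1, 142.0]
tool_rot: [0.719, -3.053, 0.002]
contact_force: [-19.4, -11.9, 14.0]
gripper_width: 0.107
gripper_force: 11.3
```

```bash
python3 st.py
```

```text
t39.10 turn(deg) 69.48 then mm x -11.1 y 31.6 z -23.2 pos [509.  221.1 142. ] F [-19.4 -11.9  14. ] w 9.9 tilt [-0.004 -0.003]
[ 6.50981368 39.3041487 ] Fj [-22.65531504  -2.05099798] [-1.81479568  3.22588879  0.08619893]
```

Emit:
play_rows:
  targets: [0.01,0.006,0,0,0,0.01,0.009,0,0,0,0.01,0,0,-0.04,0,0.01,0,0,-0.04,0,0.01,0,0,0,8.2]

```text
time_s: 39.6
position: [497.7, 215.6, 227.8]
tool_rot: [-0.498, 3.094, 0.003]
contact_force: [0.8, -0.2, 0.3]
gripper_width: 0.105
gripper_force: 0.0
```

Emit:
play_rows:
  targets: [0.01,0,0,0,8.2,0.01,0,0,0,8.2,0.01,0,0,0,8.2,0.01,0,0,0,8.2,0.01,0,0,0,8.2]

```text
time_s: 40.1
position: [496.4, 215.2, 222.0]
tool_rot: [0.628, 3.078, 0.0]
contact_force: [-0.0, 0.0, -0.6]
gripper_width: 0.108
gripper_force: 0.0
```

Emit:
play_rows:
  targets: [0.01,0,0,0,8.2,0.01,0,0,0,8.2,0.01,0,0,0,8.2,0.01,0,0,0,8.2,0.01,0,0,0,8]

```text
time_s: 40.6
position: [496.5, 215.2, 222.1]
tool_rot: [1.661, 2.666, 0.001]
contact_force: [-0.5, -0.3, -1.0]
gripper_width: 0.104
gripper_force: 0.0
```

Run:
```python
from h import *
rel(jw(39,-6,76),26.4)
```

```text
t40.60 turn(deg) -0.25 then mm x -45.5 y 46.3 z 81.1 pos [496.5 215.2 222.1] F [-0.5 -0.3 -1. ] w 9.6 tilt [0. 0.]
```

Emit:
play_rows:
  targets: [0.01,-0.0225,0.023,0,-0.25,0.01,-0.023,0.0233,0,0,0.01,0,0,0.03,0,0.01,0,0,0.03,0,0.01,0,0,0.02,0]

```text
time_s: 41.1
position: [557.8, 194.9, 139.8]
tool_rot: [-1.648, -2.674, 0.002]
contact_force: [0.0, 1.3, -0.2]
gripper_width: 0.111
gripper_force: 0.0
```

Emit:
play_rows:
  targets: [0.01,0,0,0,0,0.01,0,0,0,0,0.01,0.003,0,0,0,0.01,0.003,0,0,0,0.01,0.003,0,0,0]

```text
time_s: 41.6
position: [554.5, 203.8, 143.0]
tool_rot: [1.647, 2.674, 0.002]
contact_force: [-0.1, -0.3, 1.4]
gripper_width: 0.11
gripper_force: 0.0
```

Emit:
play_rows:
  targets: [0.01,0,0,0,0,0.01,0.0015,0,0,0,0.01,0.001,0,0,0,0.01,0,0,0,0,0.01,0,0,0,0]

```text
time_s: 42.1
position: [553.6, 205.5, 142.2]
tool_rot: [1.648, 2.674, 0.0]
contact_force: [1.9, -3.1, 1.7]
gripper_width: 0.105
gripper_force: 1.6
```

```bash
python3 st.py
```

```text
t42.10 turn(deg) -20.27 then mm x 32.1 y 12.6 z -23.0 pos [553.6 205.5 142.2] F [ 1.9 -3.1  1.7] w 9.8 tilt [ 0. -0.]
[39.50728824  5.47583848] Fj [ 0.27707611 -3.64144873] [-0.47037647 -0.35919616 -0.04081876]
```

Emit:
play_rows:
  targets: [0.01,0.001,0,0,0,0.01,0.001,0,0,0,0.01,0,0,0,0,0.01,0,0,0,0,0.01,0,0,0,0]

```text
time_s: 42.6
position: [553.4, 205.9, 142.4]
tool_rot: [1.647, 2.671, -0.002]
contact_force: [9.3, -15.8, 2.0]
gripper_width: 0.109
gripper_force: 9.1
```

```bash
python3 st.py
```

```text
t42.60 turn(deg) -20.30 then mm x 31.7 y 12.4 z -22.8 pos [553.4 205.9 142.4] F [  9.3 -15.8   2. ] w 10.1 tilt [ 0.002 -0.003]
[39.52955295  5.92290845] Fj [  1.3263375  -18.26272823] [-2.85187921 -1.3577576   0.10397394]
```

Emit:
play_rows:
  targets: [0.01,-0.005,0,0,0,0.01,-0.015,0,0,0,0.01,0,0,-0.05,0,0.01,0,0,-0.05,0,0.05,0,0,-0.05,0]

```text
time_s: 43.1
position: [561.4, 188.8, 293.6]
tool_rot: [-1.648, -2.674, 0.001]
contact_force: [0.6, -1.0, 0.3]
gripper_width: 0.154
gripper_force: 0.0
```

Run:
```python
from h import *
rel((664.9,-20,144),85.4)
```

```text
t43.10 turn(deg) -58.68 then mm x -119.9 y -199.8 z 84.6 pos [561.4 188.8 293.6] F [ 0.6 -1.   0.3] w 14.3 tilt [-0.001  0.   ]
```

Emit:
play_rows:
  targets: [0.05,0,0,0,-8.38,0.05,0,0,0,-8.38,0.05,0,0,0,-8.38,0.05,0,0,0,-8.38,0.05,0,0,0,-8.38]

```text
time_s: 43.6
position: [561.7, 189.0, 291.8]
tool_rot: [-0.573, -3.088, -0.0]
contact_force: [0.3, -0.2, -0.4]
gripper_width: 0.523
gripper_force: 0.0
```

Emit:
play_rows:
  targets: [0.05,0,0,0,-8.38,0.05,0,0,0,-8.4,0.05,-0.024,-0.04,0,0,0.05,-0.024,-0.04,0,0,0.05,-0.024,-0.04,0,0]

```text
time_s: 44.1
position: [624.2, 62.2, 292.0]
tool_rot: [-0.124, -3.139, -0.001]
contact_force: [0.3, -0.5, -0.2]
gripper_width: 0.537
gripper_force: 0.0
```

Emit:
play_rows:
  targets: [0.05,-0.024,-0.04,0,0,0.05,-0.024,-0.04,0,0,0.05,0,0,0.02,0,0.05,0,0,0,0,0.05,0,0,0,0]

```text
time_s: 44.6
position: [664.9, -19.5, 271.8]
tool_rot: [-0.126, -3.138, -0.001]
contact_force: [0.1, 0.1, -0.3]
gripper_width: 0.536
gripper_force: 0.0
```

Run:
```python
from h import *
rel((664.9,-20,144),85.4)
a=snap('top','t8.png')[140:260,215:455];b=snap('scene','s8.png')[130:270,110:355]
cv2.imwrite('pics/v8.png',cv2.convertScaleAbs(np.vstack([cv2.resize(a,(600,300),interpolation=2),cv2.resize(b,(525,300),interpolation=2)] if 0 else [cv2.resize(a,(525,262),interpolation=2),cv2.resize(b,(525,300),interpolation=2)]),alpha=1.6))
```

```text
t44.60 turn(deg) 0.02 then mm x -0.1 y -0.5 z 62.8 pos [664.9 -19.5 271.8] F [ 0.1  0.1 -0.3] w 49.8 tilt [-0.001  0.   ]
```

View pics/v8.png

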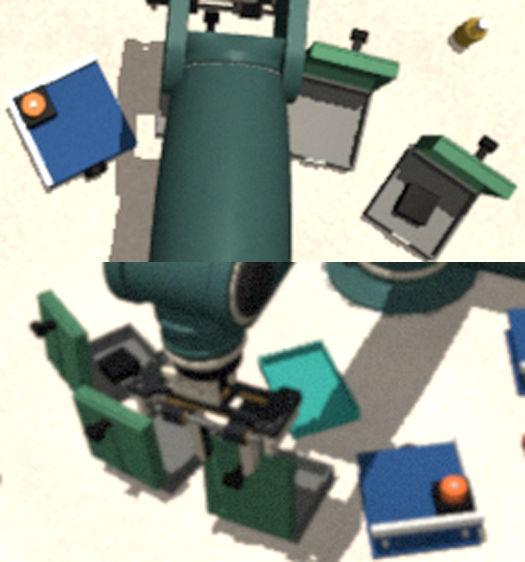

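The pump is still in the corner (top crop 33,103). The gripper stands above lid A's handle, lid B's handle is at top crop (359,38), and the blank is still in C. Closing A.

Emit:
play_rows:
  targets: [0.05,0,0,0.025,0,0.05,0,0,0.025,0,0.05,0,0,0.012,0,0.05,0,0,0,0,0,0,0,0,0]
  grip_force: 30

```text
time_s: 45.2
position: [665.3, -19.1, 211.4]
tool_rot: [0.125, 3.138, 0.0]
contact_force: [-0.7, 1.0, -0.1]
gripper_width: 0.495
gripper_force: 0.0
```

Emit:
play_rows:
  targets: [0,0,0,0,0,0,0,0,0,0,0,0,0,0,0,0,0,0,0,0,0,0,0,0,0]

```text
time_s: 45.7
position: [665.3, -20.0, 210.8]
tool_rot: [0.126, 3.138, -0.002]
contact_force: [-0.6, -5.0, 4.0]
gripper_width: 0.231
gripper_force: 30.0
```

Run:
```python
from h import *
from scipy.optimize import minimize_scalar
rel((664.9,-20,144),85.4)
C['B']=(527.0,-202.6,-13.9)
for f,uv in(('v1',(378.4,160.7)),('now',(378.9,157.1))):
    print(f,minimize_scalar(lambda t:np.sum((w2pix('top',handle('B',t))-uv)**2),bounds=(1.2,1.9),method='bounded').x,w2pix('top',handle('B',1.5)))
```

```text
t45.70 turn(deg) -0.01 then mm x 0.4 y -0.0 z 1.8 pos [665.3 -20.  210.8] F [-0.6 -5.   4. ] w 21.5 tilt [ 0.001 -0.001]
v1 1.436623235358562 [378.32854533 158.61149441]
now 1.5510995017775522 [378.32854533 158.61149441]
```

Emit:
play_rows:
  targets: [0,0.0113,0,-0.0036,0,0,0.0116,0,-0.0025,0,0,0.0118,0,-0.0014,0,0,0.0119,0,-0.0001,0,0,0.0119,0,0.001,0]

```text
time_s: 46.2
position: [606.4, -15.4, 216.3]
tool_rot: [0.126, 3.139, -0.002]
contact_force: [3.1, -7.3, -8.1]
gripper_width: 0.232
gripper_force: 30.0
```

Emit:
play_rows:
  targets: [0,0.0117,0,0.0022,0,0,0.0114,0,0.0034,0,0,0.011,0,0.0045,0,0,0.0105,0,0.0056,0,0,0.0099,0,0.0066,0]

```text
time_s: 46.7
position: [552.4, -11.1, 194.9]
tool_rot: [0.126, 3.137, -0.003]
contact_force: [2.8, -8.5, 1.3]
gripper_width: 0.236
gripper_force: 30.0
```

Emit:
play_rows:
  targets: [0,0.0092,0,0.0075,0,0,0.0084,0,0.0084,0,0,0.0075,0,0.00925,0,0,0.0066,0,0.00995,0,0,0.0055,0,0.0105,0]

```text
time_s: 47.2
position: [515.2, -8.2, 149.2]
tool_rot: [0.126, 3.138, -0.003]
contact_force: [-1.1, -9.4, 2.1]
gripper_width: 0.231
gripper_force: 30.0
```

Emit:
play_rows:
  targets: [0,0,0,0.001,0,0,0,0,0.001,0,0,0,0,0,0,0,0,0,0,0,0,0,0,0,0]

```text
time_s: 47.7
position: [514.9, -8.2, 147.9]
tool_rot: [-0.126, -3.138, 0.003]
contact_force: [-15.5, -7.4, 16.1]
gripper_width: 0.232
gripper_force: 30.0
```

Run:
```python
from h import *
rel(handle('A'),85.4)
```

```text
t47.70 turn(deg) 0.00 then mm x -0.1 y 1.7 z -1.1 pos [514.9  -8.2 147.9] F [-15.5  -7.4  16.1] w 21.5 tilt [-0.001 -0.002]
```

Lid A is shut. Releasing and going to B.

Emit:
play_rows:
  targets: [0.05,0,0,0,0,0.05,0,0,0,0,0.05,0,0,-0.05,0,0.05,0,0,-0.05,0,0.05,0,0,-0.05,4.65]

```text
time_s: 48.2
position: [515.0, -7.3, 298.5]
tool_rot: [-0.253, -3.131, -0.0]
contact_force: [0.4, -0.4, 0.4]
gripper_width: 0.534
gripper_force: 0.0
```

```bash
sed -i "s/'B':(527.8,-199.3/'B':(527.0,-202.6/;s/'C':(403.4,-347.6/'C':(401.1,-350.9/" h.py
python3 - <<'E'
from h import *
rel(handle('B',1.61),90-13.9);print(handle('B',1.61))
E
```

```text
t48.20 turn(deg) 4.66 then mm x -174.8 y -186.7 z 93.6 pos [515.   -7.3 298.5] F [ 0.4 -0.4  0.4] w 49.6 tilt [-0.  0.]
[ 639.78205041 -230.51073574  139.94837267]
```

Emit:
play_rows:
  targets: [0.05,0,0,0,4.66,0.05,-0.0291,-0.0311,0,0,0.05,-0.0291,-0.0311,0,0,0.05,-0.0291,-0.0311,0,0,0.05,-0.0291,-0.0311,0,0]

```text
time_s: 48.7
position: [599.2, -157.6, 296.7]
tool_rot: [0.38, 3.118, 0.0]
contact_force: [-0.1, 1.6, 0.1]
gripper_width: 0.537
gripper_force: 0.0
```

Emit:
play_rows:
  targets: [0.05,-0.0291,-0.0311,0,0,0.05,-0.0291,-0.0311,0,0,0.05,0,0,0.03,0,0.05,0,0,0.03,0,0.05,0,0,0,0]

```text
time_s: 49.2
position: [639.1, -230.3, 231.9]
tool_rot: [-0.38, -3.112, -0.003]
contact_force: [-0.3, -0.2, -0.8]
gripper_width: 0.537
gripper_force: 0.0
```

Run:
```python
from h import *
rel(handle('B',1.61),90-13.9)
im=snap('scene','s9.png')[160:260,130:240]
cv2.imwrite('pics/v9.png',cv2.convertScaleAbs(cv2.resize(im,None,fx=5,fy=5,interpolation=2),alpha=1.8))
```

```text
t49.20 turn(deg) -0.02 then mm x -0.7 y -0.1 z 26.9 pos [ 639.1 -230.3  231.9] F [-0.3 -0.2 -0.8] w 49.9 tilt [-0.006  0.003]
```

View pics/v9.png

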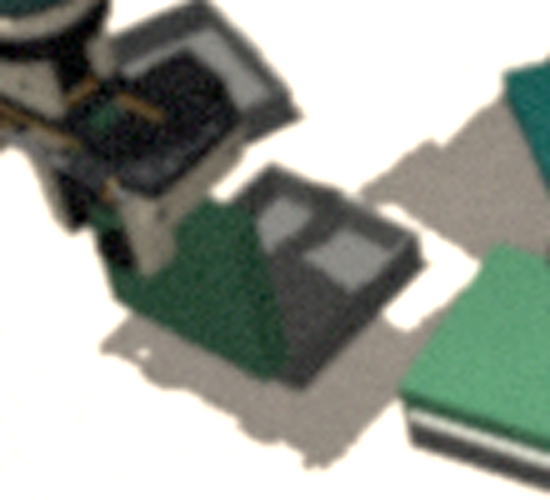

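Lid B's handle, at (120,248), is between the fingers. Gripping.

Emit:
play_rows:
  targets: [0.05,0,0,0.015,0,0.05,0,0,0.01,0,0.05,0,0,0,0,0.05,0,0,0,0,0,0,0,0,0]

```text
time_s: 49.75
position: [640.2, -230.5, 212.6]
tool_rot: [0.38, 3.118, -0.0]
contact_force: [0.3, -0.0, -0.7]
gripper_width: 0.495
gripper_force: 0.0
```

Emit:
play_rows:
  targets: [0,0,0,0,0,0,0,0,0,0,0,0,0,0,0,0,0,0,0,0,0,0,0,0,0]

```text
time_s: 50.25
position: [639.9, -231.1, 212.0]
tool_rot: [0.381, 3.118, -0.002]
contact_force: [-0.7, -5.3, 0.2]
gripper_width: 0.231
gripper_force: 30.0
```

Emit:
play_rows:
  targets: [0,0.006,0,-0.0028,0,0,0.006,0,-0.0026,0,0,0,0,0,0,0,0,0,0,0,0,0,0,0,0]

```text
time_s: 50.75
position: [628.1, -228.1, 216.9]
tool_rot: [-0.381, -3.118, 0.001]
contact_force: [-2.4, -5.5, -2.1]
gripper_width: 0.233
gripper_force: 30.0
```

Run:
```python
from h import *
rel(handle('B',1.5),90-13.9)
```

```text
t50.75 turn(deg) -0.02 then mm x 0.0 y 0.5 z 6.6 pos [ 628.1 -228.1  216.9] F [-2.4 -5.5 -2.1] w 21.7 tilt [-0.001 -0.001]
```

Emit:
play_rows:
  targets: [0,0.0113,0,-0.0036,0,0,0.0116,0,-0.0025,0,0,0.0118,0,-0.0014,0,0,0.0119,0,-0.0001,0,0,0.0119,0,0.001,0]

```text
time_s: 51.25
position: [571.1, -214.0, 223.2]
tool_rot: [0.381, 3.118, -0.002]
contact_force: [2.2, -6.8, -8.0]
gripper_width: 0.234
gripper_force: 30.0
```

Emit:
play_rows:
  targets: [0,0.0117,0,0.0022,0,0,0.0114,0,0.0034,0,0,0.011,0,0.0045,0,0,0.0105,0,0.0056,0,0,0.0099,0,0.0066,0]

```text
time_s: 51.75
position: [518.5, -201.0, 202.1]
tool_rot: [0.38, 3.117, -0.002]
contact_force: [-0.6, -6.5, 1.6]
gripper_width: 0.231
gripper_force: 30.0
```

Emit:
play_rows:
  targets: [0,0.0092,0,0.0075,0,0,0.0084,0,0.0084,0,0,0.0075,0,0.00925,0,0,0.0066,0,0.00995,0,0,0.0055,0,0.0105,0]

```text
time_s: 52.25
position: [482.2, -192.0, 156.2]
tool_rot: [0.38, 3.118, -0.002]
contact_force: [-3.5, -5.7, 3.6]
gripper_width: 0.233
gripper_force: 30.0
```

Emit:
play_rows:
  targets: [0,0,0,0.001,0,0,0,0,0.001,0,0,0,0,0,0,0,0,0,0,0,0,0,0,0,0]

```text
time_s: 52.75
position: [481.6, -191.8, 153.9]
tool_rot: [-0.38, -3.116, 0.001]
contact_force: [-14.4, -3.4, 6.9]
gripper_width: 0.23
gripper_force: 30.0
```

Run:
```python
from h import *
rel(handle('B'),90-13.9)
```

```text
t52.75 turn(deg) -0.01 then mm x -0.7 y 0.5 z 4.9 pos [ 481.6 -191.8  153.9] F [-14.4  -3.4   6.9] w 21.4 tilt [-0.003 -0.   ]
```

Emit:
play_rows:
  targets: [0,-0.0005,0,0.001,0,0,-0.0005,0,0.001,0,0,0,0,0,0,0,0,0,0,0,0,0,0,0,0]

```text
time_s: 53.25
position: [482.1, -192.0, 152.0]
tool_rot: [-0.38, -3.114, 0.001]
contact_force: [-20.3, -1.1, 11.8]
gripper_width: 0.234
gripper_force: 30.0
```

Run:
```python
from h import *
rel(handle('B'),90-13.9)
```

```text
t53.25 turn(deg) -0.01 then mm x -0.2 y 0.5 z 3.0 pos [ 482.1 -192.   152. ] F [-20.3  -1.1  11.8] w 21.8 tilt [-0.004 -0.   ]
```

Emit:
play_rows:
  targets: [0.05,0,0,0,0,0.05,0,0,0,0,0.05,0,0,-0.035,0,0,0,0,-0.01,0,0,0,0,0,0]

```text
time_s: 53.75
position: [484.2, -192.0, 198.5]
tool_rot: [0.38, 3.115, -0.001]
contact_force: [-0.5, -0.4, -0.3]
gripper_width: 0.366
gripper_force: 0.0
```

Emit:
play_rows:
  targets: [0,0,0,0,0,0,0,0,0,0,0,0,0,0.008,0,0,0,0,0.005,0,0,0,0,0,0]

```text
time_s: 54.25
position: [483.1, -191.6, 182.3]
tool_rot: [-0.38, -3.117, -0.001]
contact_force: [0.6, 0.3, 0.0]
gripper_width: 0.005
gripper_force: 0.0
```

Emit:
play_rows:
  targets: [0,0,0,0.002,0,0,0,0,0.002,0,0,0,0,0.002,0,0,0,0,0,0,0,0,0,0,0]

```text
time_s: 54.75
position: [483.5, -191.8, 177.9]
tool_rot: [0.38, 3.119, -0.0]
contact_force: [-0.1, 0.5, -0.1]
gripper_width: 0.006
gripper_force: 0.0
```

Emit:
play_rows:
  targets: [0,0,0,0.001,0,0,0,0,0.001,0,0,0,0,0,0,0,0,0,0,0,0,0,0,0,0]

```text
time_s: 55.25
position: [483.7, -191.8, 177.0]
tool_rot: [0.38, 3.118, -0.0]
contact_force: [-4.2, 1.3, 11.1]
gripper_width: 0.007
gripper_force: 5.5
```

Emit:
play_rows:
  targets: [0,0,0,0.0007,0,0,0,0,0,0,0,0,0,0,0,0,0,0,0,0,0,0,0,0,0]

```text
time_s: 55.75
position: [483.7, -191.9, 176.8]
tool_rot: [0.38, 3.118, -0.001]
contact_force: [-6.7, 2.6, 16.6]
gripper_width: 0.004
gripper_force: 8.4
```

Contact at exactly 177 mm with no give, so lid B is shut. Now C.

Emit:
play_rows:
  targets: [0.05,0,0,-0.04,0,0.05,0,0,-0.05,0,0.05,0,0,-0.03,6.83,0.05,0,0,0,6.83,0.05,0,0,0,6.84]

```text
time_s: 56.25
position: [483.7, -191.9, 296.4]
tool_rot: [0.936, 2.997, -0.0]
contact_force: [1.0, 0.1, 0.6]
gripper_width: 0.387
gripper_force: 0.0
```

Run:
```python
from h import *
rel(handle('C',1.5),90-34.4);print(handle('C',1.5))
```

```text
t56.25 turn(deg) -0.28 then mm x -125.9 y -177.9 z 86.1 pos [ 483.7 -191.9  296.4] F [1.  0.1 0.6] w 36.0 tilt [ 0.002 -0.001]
[ 487.09829549 -409.78426187  145.25629548]
```

Emit:
play_rows:
  targets: [0.05,-0.0252,-0.0356,0,0,0.05,-0.0252,-0.0356,0,0,0.05,-0.0252,-0.0356,0,0,0.05,-0.0252,-0.0356,0,0,0.05,-0.0252,-0.0356,0,0]

```text
time_s: 56.75
position: [486.7, -411.7, 295.1]
tool_rot: [0.929, 3.001, -0.0]
contact_force: [0.0, -0.4, 1.1]
gripper_width: 0.537
gripper_force: 0.0
```

Emit:
play_rows:
  targets: [0.05,0,0,0.025,0,0.05,0,0,0.025,0,0.05,0,0,0,0,0.05,0,0,0,0,0.05,0,0,0,0]

```text
time_s: 57.25
position: [487.3, -409.9, 247.0]
tool_rot: [0.928, 3.0, -0.001]
contact_force: [0.4, -0.2, -0.3]
gripper_width: 0.54
gripper_force: 0.0
```

Run:
```python
from h import *
rel(handle('C',1.5),90-34.4)
```

```text
t57.25 turn(deg) 0.03 then mm x 0.2 y -0.1 z 36.7 pos [ 487.3 -409.9  247. ] F [ 0.4 -0.2 -0.3] w 50.2 tilt [ 0.001 -0.001]
```

Emit:
play_rows:
  targets: [0.05,0,0,0.02,0,0.05,0,0,0.0165,0,0.05,0,0,0,0,0.05,0,0,0,0,0,0,0,0,0]

```text
time_s: 57.75
position: [487.2, -410.0, 209.7]
tool_rot: [0.929, 3.0, -0.001]
contact_force: [0.8, 0.2, -0.3]
gripper_width: 0.493
gripper_force: 0.0
```

Emit:
play_rows:
  targets: [0,0,0,0,0,0,0,0,0,0,0,0,0,0,0,0,0,0,0,0,0,0,0,0,0]

```text
time_s: 58.25
position: [487.1, -409.8, 208.9]
tool_rot: [0.929, 3.001, 0.0]
contact_force: [1.8, 2.7, 2.7]
gripper_width: 0.231
gripper_force: 30.0
```

Run:
```python
from h import *
rel(handle('C',1.5),90-34.4)
```

```text
t58.25 turn(deg) 0.00 then mm x -0.0 y 0.0 z -1.3 pos [ 487.1 -409.8  208.9] F [1.8 2.7 2.7] w 21.5 tilt [ 0. -0.]
```

Emit:
play_rows:
  targets: [0,0.0113,0,-0.0036,0,0,0.0116,0,-0.0025,0,0,0.0118,0,-0.0014,0,0,0.0119,0,-0.0001,0,0,0.0119,0,0.001,0]

```text
time_s: 58.75
position: [437.7, -376.1, 214.6]
tool_rot: [-0.929, -3.001, -0.0]
contact_force: [6.0, -2.5, -14.2]
gripper_width: 0.234
gripper_force: 30.0
```

Emit:
play_rows:
  targets: [0,0.0117,0,0.0022,0,0,0.0114,0,0.0034,0,0,0.011,0,0.0045,0,0,0.0105,0,0.0056,0,0,0.0099,0,0.0066,0]

```text
time_s: 59.25
position: [393.1, -345.7, 193.6]
tool_rot: [0.929, 2.999, -0.001]
contact_force: [3.0, -0.0, 0.2]
gripper_width: 0.237
gripper_force: 30.0
```

Emit:
play_rows:
  targets: [0,0.0092,0,0.0075,0,0,0.0084,0,0.0084,0,0,0.0075,0,0.00925,0,0,0.0066,0,0.00995,0,0,0.0055,0,0.0105,0]

```text
time_s: 59.75
position: [362.4, -324.7, 146.4]
tool_rot: [-0.929, -3.001, 0.0]
contact_force: [-0.8, -0.3, 2.1]
gripper_width: 0.237
gripper_force: 30.0
```

Emit:
play_rows:
  targets: [0,0,0,0.001,0,0,0,0,0,0,0.05,0,0,0,0,0.05,0,0,0,0,0.05,0,0,-0.035,0]

```text
time_s: 60.25
position: [361.8, -323.9, 177.2]
tool_rot: [-0.927, -2.995, -0.005]
contact_force: [0.1, -1.0, 0.7]
gripper_width: 0.444
gripper_force: 0.0
```

Emit:
play_rows:
  targets: [0,0,0,-0.01,0,0,0,0,0,0,0,0,0,0,0,0,0,0,0.006,0,0,0,0,0.006,0]

```text
time_s: 60.75
position: [362.8, -324.7, 177.8]
tool_rot: [-0.929, -3.0, -0.001]
contact_force: [-0.4, -0.2, -0.1]
gripper_width: 0.11
gripper_force: 0.0
```

Run:
```python
from h import *
rel(handle('C'),90-34.4)
```

```text
t60.75 turn(deg) 0.00 then mm x -0.4 y 0.1 z 28.8 pos [ 362.8 -324.7  177.8] F [-0.4 -0.2 -0.1] w 10.3 tilt [-0.001  0.001]
```

Emit:
play_rows:
  targets: [0,0,0,0,0,0,0,0,0.001,0,0,0,0,0.001,0,0,0,0,0,0,0,0,0,0,0]

```text
time_s: 61.25
position: [363.0, -325.0, 177.4]
tool_rot: [0.929, 3.001, -0.0]
contact_force: [-0.3, 0.5, -0.5]
gripper_width: 0.003
gripper_force: 0.0
```

Emit:
play_rows:
  targets: [0,0,0,0.0007,0,0,0,0,0,0,0,0,0,0,0,0,0,0,0,0,0,0,0,0,0]

```text
time_s: 61.75
position: [363.1, -325.0, 177.1]
tool_rot: [0.929, 3.001, -0.0]
contact_force: [-2.1, 2.2, 5.9]
gripper_width: 0.006
gripper_force: 2.8
```

Lid C is shut too (contact at 177.1 mm). Lifting clear for a last look.

Emit:
play_rows:
  targets: [0,0,0,-0.05,0,0,0,0,-0.05,0,0.03,0,0,-0.05,0,0.03,0.03,0,-0.03,0,0.03,0.03,0,0,0]

```text
time_s: 62.25
position: [313.4, -291.0, 360.9]
tool_rot: [0.927, 2.997, -0.004]
contact_force: [-0.7, 0.2, -0.7]
gripper_width: 0.214
gripper_force: 0.0
```

Run:
```python
from fit import *
t=snap('top','t10.png');s=snap('scene','s10.png')
hsv=cv2.cvtColor(t,cv2.COLOR_BGR2HSV)
m=(cv2.inRange(hsv,(5,90,40),(25,255,255))>0);m[:160]=0;m[235:]=0;m[:,:205]=0;m[:,285:]=0
v,u=np.where(m);w=pix2w('top',u.mean(),v.mean(),94);print('pump jack',jk(w),len(u))
a=cv2.resize(t[160:230,210:285],(400,373),interpolation=2);b=cv2.resize(s[130:280,140:420],(560,300),interpolation=2)
c=np.zeros((373+300-80,560,3),np.uint8);c[:293,:400]=a[:293];c[293:]=b
cv2.imwrite('pics/v10.png',cv2.convertScaleAbs(c,alpha=1.8))
print(manip.get_state()['contact_force'])
```

```text
pump jack [39.71592595 41.64748536] 109
[-0.01820671  0.68749715 -0.15697828]
```

View pics/v10.png

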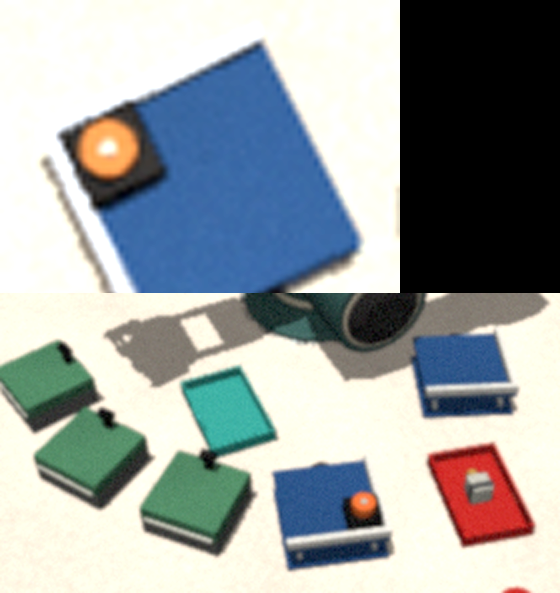

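The pump is flush in the fence corner (107,148), all three lids are shut, the boss is in the red tray (480,487), and the robot touches nothing.

```bash
python3 -c "
from station import manip
print(manip.job_done())"
```

```text
the job is handed in; nothing more can be done
None
```

I handed the job in at about 62 s; no verdict came back. All three lids were opened together and shut again. The one boss head is in the red tray, and the pump head is pushed into the jack's fence corner, though the camera was too coarse to confirm it is square to 0.04 rad. The blank stayed in its case, and I saw nothing of the flask, bottle or jar being disturbed.

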